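Hang the desk shelf and put the cactus on it

TASK

Hang the little loose shelf on the white slotted stand: hook all four of its claws into the slots, then press it down at the back (on the orange ledge) until it is fully down and the stand's brass catch has snapped out over it. After that, stand the potted cactus upright on the shelf board, on either side of the divider, leaving the cup, radio and notebook alone.

Things in the scene. Friction and masses are not known exactly. Their poses are not given: they have to be found in the camera images.
- stand: White steel slotted stand fixed to the desk, 220 mm wide, 196 tall. Origin on the desk midway between its two uprights, in their front-face plane; +x points front to back (the shelf hangs on the -x side), y across, z up; position and yaw vary. A crossbar behind (x 34 to 44, z 166 to 196) carries the catch. Feet 8 mm high, x -15 to 115.
- slots (a point): On the stand at (0, 0, 112 mm), stand's axes. Uprights are centred at y +80 and -80 mm, 33 wide, 6 deep (x 0 to 6). Each has two through slots 13 mm wide, at stand heights z 112 to 140 and 154 to 182 mm, with 14 mm of steel between and above, solid below.
- seat (a point): On the stand at (0, 0, 90 mm), stand's axes: the shelf's origin lies here, same orientation, when fully home. Way in: hold the shelf level, 16 mm above home, claws in front of the slots (about 4 mm free above and below, 3.5 each side); push back (+x) till the plate meets the uprights; go 16 mm down.
- catch (a joint): Brass catch midway between the uprights, slides to stand +x (m): 0 = out, tip 5 mm behind the front plane; 0.008 = back. Spring 2 to 4.6 N. 24 mm wide, underside at stand z 166.5, front ramps back to z 180. As the shelf goes down its tab pushes the catch back 4 mm; in the last 1.5 mm it snaps out over the tab and locks. Weight alone is not enough: press with about 5 to 20 N.
- shelf: Loose shelf, 0.26 to 0.44 kg, right way up on the desk. Origin at its underside, mid-width, in the rear face plane of its white back plate; +x to the rear (claws), y across, z up. Wooden board x -120 to 0, y +-110, z 0 to 8 mm; plate x -8 to 0, y +-100, z 8 to 80. Centre of mass near x -40. Brass tab behind the plate, z 70 to 75, y +-12, to x 9.
- handle (a point): On the shelf at (-62, 0, 52 mm), shelf's axes: grip point on the upright wooden divider in the middle, a good handle: x -100 to -30, 10 mm thick (y -5 to 5), z 8 to 70 mm.
- ledge (a point): On the shelf at (-14, 0, 80 mm), shelf's axes: where to press, on top of the orange ledge on the back plate (x -24 to 0, y -35 to 35, top at z 80 mm). Pressing far out from the plate can make the claws bind.
- claws (a point): On the shelf at (14, 0, 10 mm), shelf's axes: rear and lower end of the claws, mid-width. Four steel claws 6 mm wide at y +80 and -80 mm: arms at shelf z 22 to 30 and 64 to 72 reach back to x 14, each with a prong at x 7 to 14 (slightly flared back) that hangs 12 mm below its arm.
- cactus: Loose grey cylindrical pot, 52 mm in diameter and 60 mm high, with a round green cactus reaching 83 mm (88 mm with its flower); 0.17 to 0.29 kg; origin at the centre of its underside, z up.
- cup: Bystander: white cup, 68 mm across, 85 mm high, origin under its centre.
- radio: Bystander: cream table radio, 55 x 130 x 93 mm high, origin under its centre.
- notebook: Bystander: thick blue notebook, 100 x 150 x 18 mm, origin under its centre.
Things that resemble listed ones, but are neither listed nor needed, are in the scene too. There is more than one size of the stand; the one meant has the size given above. What is shaped like the cactus but blue or pink is not meant.

How it is judged (in metres and radians):
On the way:
1. the shelf hangs fully down on the stand with the catch snapped out over it, before the cactus is put on it (x of shelf in the frame of seat between -0.004 and 0.004 m and y of shelf in the frame of seat between -0.006 and 0.006 m and z of shelf in the frame of seat between -0.003 and 0.0025 m and value of joint catch below 0.0015 m and angle between shelf's own z axis and vertical below 0.05 rad and contact force between cactus and shelf below 0.05 N), for 0.2 s.
At the end, for the whole second after the job is handed in: Shelf home: origin within 4 mm in depth, 6 mm sideways, 3 mm below to 2.5 mm above the seat, tilt under 0.05 rad, catch out (under 1.5 mm). Cactus at rest on the board, tilt under 0.12 rad, in the shelf frame x -102 to -25, y within 92, z 4 to 12 mm (x of shelf in the frame of seat between -0.004 and 0.004 m and y of shelf in the frame of seat between -0.006 and 0.006 m and z of shelf in the frame of seat between -0.003 and 0.0025 m and value of joint catch below 0.0015 m and angle between shelf's own z axis and vertical below 0.05 rad and x of cactus in the frame of shelf between -0.102 and -0.025 m and y of cactus in the frame of shelf between -0.092 and 0.092 m and z of cactus in the frame of shelf between 0.004 and 0.012 m and angle between cactus's own z axis and vertical below 0.12 rad and contact force between cactus and shelf above 0.5 N and linear speed of each of cactus, shelf below 0.02 m/s); the robot touches nothing.
It fails at once if a bystander (cup, radio or notebook) was moved more than 20 mm (distance of any of cup, radio, notebook from where it was at the start of the episode above 0.02 m).
It fails at once if the cactus was tipped over (angle between cactus's own z axis and vertical above 0.7 rad).
It also fails if it takes over 67 s, if anything falls off the work surface, if the arm or the gripper's body presses on something with over 40 N, if the wrist force passes 120 N, or if a joint passes its speed limit or range.

ROBOT

A 6-joint arm with a two-finger parallel gripper is mounted at the origin on the work surface. World frame = base frame: x ahead of the robot, y to its left, z up, the work surface at z = 0. Lengths are in mm, angles in rad, forces in N, time in s.
With the tool pointing down it reaches from about 350 to 975 mm from the base axis. Payload 7.1 kg.
Tool frame: the origin (TCP) lies at the very end of the fingers, on their centre line; the grasp point (between the pads) lies 19 mm behind it; y points along the fingers, x is the direction in which the jaws open and shut, and the axes are right-handed (so a half turn about y gives the same grasp; the last joint's range is limited). The gripper opens to 88 mm and grips with 3 to 60 N. Pads are 20 mm wide; open, the fingers measure 115 mm over their backs; the gripper's body (75 mm by 178 mm) begins 61 mm behind the grasp point.
Start: joints at [1.279, 0.423, 1.63, -0, 1.089, -0.019], TCP at [168.361, 601.88, 222.675] pointing down, gripper open.
Joint ranges: [-3, 3], [-0.9, 2.11], [0.09, 2.58], [-1.31, 4.45], [0.11, 2.69], [-2.54, 2.54]. Speed limits (rad/s): [2.39, 2.39, 3.01, 3.14, 3.14, 3.14].

INTERFACE

Orientations are given as a rotation vector (axis times angle).
In Python, from workcell import ctrl gives the robot as it stands. The module is installed in compiled form; this text tells all that it offers.
- The arm moves only by the tool jog_arm, never from a script. Its argument "steps" is a list of rows, each an object with "turn": the turn, a rotation vector about the world's x, y, z scaled (see below), a list of three; "dp": the shift along the world's x, y, z scaled (see below), a list of three; "claw": the opening, from 0 (shut) to 1 (fully open). In form: [{"turn": [wx, wy, wz], "dp": [x, y, z], "claw": claw}, ...]. A call has 1 to 12 rows; each row is the pose to reach, as a shift and turn from the pose measured when the call began, turning the shorter way round; what a row does not reach only later rows make up. The controller multiplies each number of a shift by 80 mm and each number of a turn by pi rad. A row lasts 1/12 s, in which the tool goes at most 41.7 mm and 7.16 degrees, less where a joint would pass 70% of its speed; a pose out of reach is approached as far as the arm can. A call with a number of a shift or a turn outside -1 to 1 is refused whole. A call with a gripper value outside its range is refused whole. The fingers move at their own pace and stop on an object; the grip force is fixed at half the most. Time passes only in rows, so rows that repeat a pose let the fingers close. It gives the time, the measured TCP pose, the force and the opening at its end, in the units of the state.
- ctrl.get_obs(): the state, without advancing time (a new reading comes with each control period).
- ctrl.get_image(name): name is "scene" or "top" or "wrist"; returns a dict with "img" (400x640x3 uint8, red, green, blue), "range_z" (400x640 float32, mm along the optical axis (not along the pixel's ray), 0 where there is no reading), "fovy" (degrees; the focal length in pixels is half the picture's height over the tangent of half this angle, whatever the lens; pixels are square), "cx", "cy" (the principal point, pixels), "camera_from_world" (4x4, takes a point from world to camera coordinates); the wrist camera has in their place "hand_eye" (4x4, takes a point from camera to tool coordinates, whose origin is the TCP and whose axes are the tool frame's). Camera axes: x right, y down, z forward; pixel columns grow to the right and rows downward; lengths in mm; the calibration is good to about 2 mm. A picture is of the moment at which its call begins: read the wrist's pose just before it.
- ctrl.close_job(): hands the job in, once; it reports no verdict.
The state is a dict: "t": time; "qpos": joint angles; "qvel": joint speeds; "joint_torque": joint torques, N m; "ee_pos": TCP position; "orientation": TCP orientation; "ft_force": force on the tool from outside, world axes, zero at the start; "moment": the same for the moment, N m; "width": finger opening in mm.
Only numpy, scipy, OpenCV 4.12 (cv2) and the standard library are available. Lean on these libraries where they do the work, as an engineer would, in place of code of your own. Each camera call takes 0.05 s, during which the arm holds its last target.

## Working session

There is one attempt and no reset: what is moved stays moved. The work goes in short steps, Python scripts to look and compute and a tool call to move; the robot and the scene stay as the last step left them, time stands still between calls to the robot, and variables do not carry over. Pictures are saved under pics/ and viewed, and the job is handed in when it is done.

Besides the shell and the picture viewer there is one more tool, called in YAML: its name, and indented under it one key for each argument. jog_arm: Moves the arm, as the interface text tells. Its arguments: {"type":"object","properties":{"steps":{"type":"array","items":{"type":"object","properties":{"turn":{"type":"array","items":{"type":"number"}},"dp":{"type":"array","items":{"type":"number"}},"claw":{"type":"number"}}}}},"required":["steps"]}

```bash
mkdir -p pics; ls
cat > h.py <<'E'
import numpy as np, cv2
from scipy.spatial.transform import Rotation as R
from workcell import ctrl
def cam(name):
    o=ctrl.get_obs(); d=ctrl.get_image(name)
    f=200/np.tan(np.radians(d['fovy'])/2)
    if name=='wrist':
        T=np.eye(4);T[:3,:3]=R.from_rotvec(o['orientation']).as_matrix();T[:3,3]=o['ee_pos']
        W=T@d['hand_eye']
    else: W=np.linalg.inv(d['camera_from_world'])
    z=d['range_z']; v,u=np.mgrid[0:400,0:640]
    P=np.stack([(u-d['cx'])/f*z,(v-d['cy'])/f*z,z],-1)
    P=P@W[:3,:3].T+W[:3,3]; P[z==0]=np.nan
    return d['img'],P
def save(img,fn,s=1):
    cv2.imwrite('pics/'+fn,cv2.resize(img[...,::-1],None,fx=s,fy=s,interpolation=cv2.INTER_CUBIC))
def st():
    o=ctrl.get_obs()
    for k in ('t','qpos','ee_pos','orientation','ft_force','moment','width'): print(k,np.round(o[k],3))
E
python3 - <<'E'
from h import *
for n in ('scene','top','wrist'):
    i,P=cam(n); save(i,n+'0.png',1.25); np.savez('/tmp/'+n,i=i,P=P)
st()
print(R.from_rotvec(ctrl.get_obs()['orientation']).as_matrix().round(3))
E
```

```text
pics
t 0.15
qpos [ 1.279  0.424  1.63  -0.     1.089 -0.019]
ee_pos [168.246 601.506 222.101]
orientation [-1.327 -1.005  1.007]
ft_force [ 0.719 -0.335  0.161]
moment [0.002 0.027 0.035]
width 87.703
[[ 0.269 -0.    -0.963]
 [ 0.963 -0.001  0.269]
 [-0.001 -1.     0.   ]]
```

View pics/scene0.png

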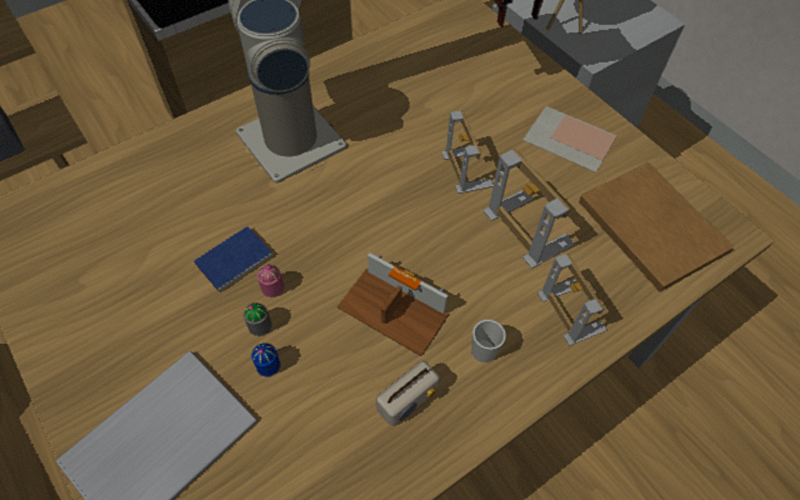

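View pics/top0.png

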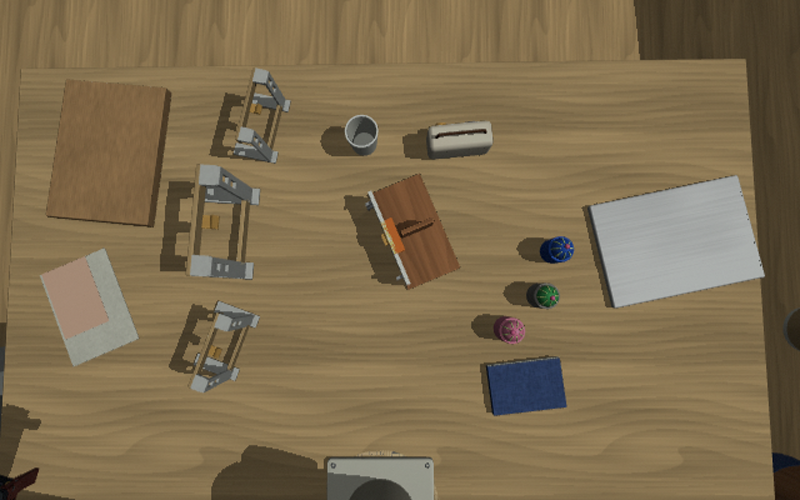

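View pics/wrist0.png

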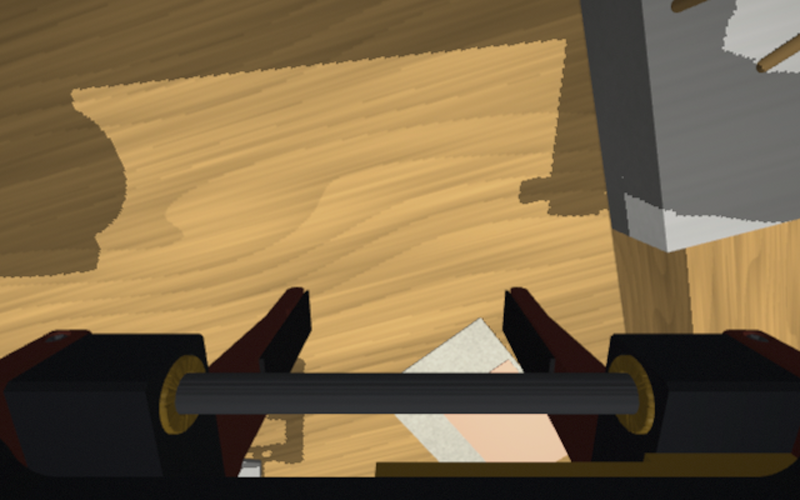

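Middle stand (top view ≈(220,225)) is the largest; shelf at ≈(413,232) with its plate facing left (+y); green cactus at ≈(545,295). Measuring by point clouds.

Run:
```python
from h import *
D={n:np.load('/tmp/%s.npz'%n) for n in('top','scene')}
for n in D:
    i,P=D[n]['i'],D[n]['P']
    print(n,'desk z',np.nanmedian(P[...,2]))
i,P=D['top']['i'],D['top']['P']
m=np.isfinite(P[...,2])&(P[...,2]>15)&(P[...,2]<260)
nl,lab,s,c=cv2.connectedComponentsWithStats(m.astype(np.uint8))
for k in range(1,nl):
    if s[k,4]>80:
        q=P[lab==k]; print(k,s[k],q.min(0).round(),q.max(0).round())
import cv2
hm=np.nan_to_num(P[...,2]); 
crop=i[120:240,120:220]; save(crop,'stand_top.png',6)
crop=i[120:240,280:380]; save(crop,'shelf_top.png',6)
s=D['scene']['i']; save(s[100:230,370:480],'stand_sc.png',5); save(s[190:300,260:370],'shelf_sc.png',5)
```

```text
top desk z -0.0477868024761392
scene desk z -1.3731189475513474
1 [ 188   54   40   74 1134] [729. 201.  15.] [874. 264. 147.]
2 [  37   63   98  118 9286] [590. 454.  15.] [909. 702.  36.]
3 [276  92  27  32 504] [734.  -3.  15.] [801.  63.  89.]
4 [ 341   96   54   31 1358] [ 728. -235.   16.] [ 794. -103.   96.]
5 [ 149  131   53   92 2376] [478. 270.  16.] [675. 326. 201.]
6 [ 471  140  141  106 7631] [ 413. -797.   15.] [ 685. -443.   23.]
7 [292 153  36  75 562] [462. -62.  16.] [646.  24.  86.]
9 [320 174  27  16 168] [ 561. -112.   16.] [593. -46.  75.]
11 [433 189  26  22 437] [ 504. -390.   15.] [ 555. -340.   89.]
13 [422 226  26  21 433] [ 413. -360.   16.] [ 463. -308.   89.]
14 [ 150  250   53   64 1145] [268. 262.  15.] [412. 342. 148.]
15 [396 253  24  22 416] [ 345. -288.   16.] [ 395. -238.   88.]
16 [ 390  286   63   47 2295] [ 195. -379.   15.] [ 310. -222.   25.]
47 [ 14 374  17  19 161] [143. 545. 222.] [167. 556. 260.]
80 [279 383  50  17 588] [ 30. -61.  15.] [ 71.  62. 110.]
```

View pics/stand_top.png

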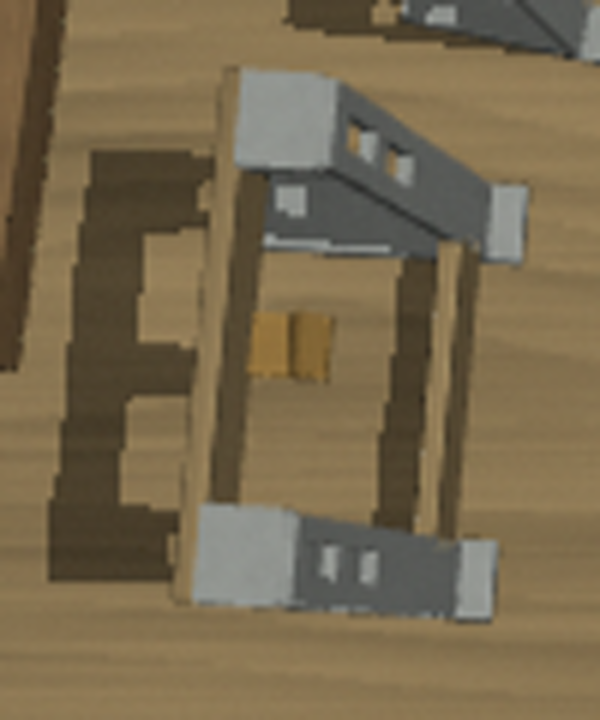

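View pics/shelf_top.png

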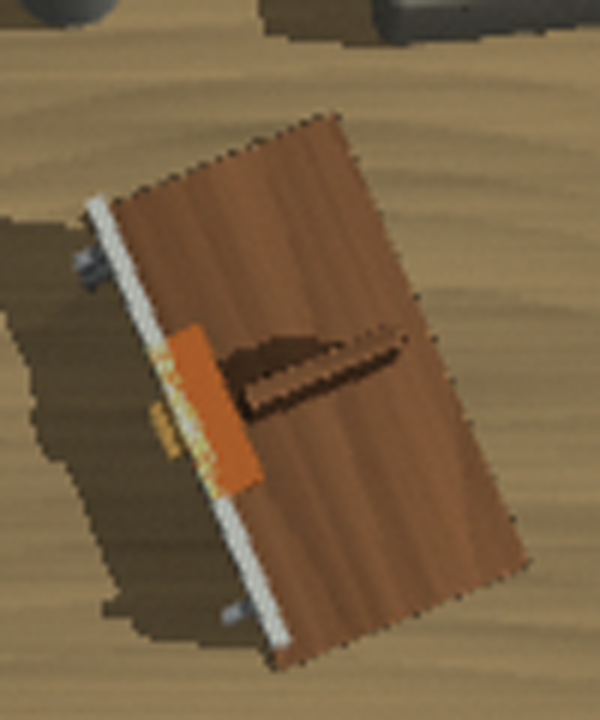

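View pics/stand_sc.png

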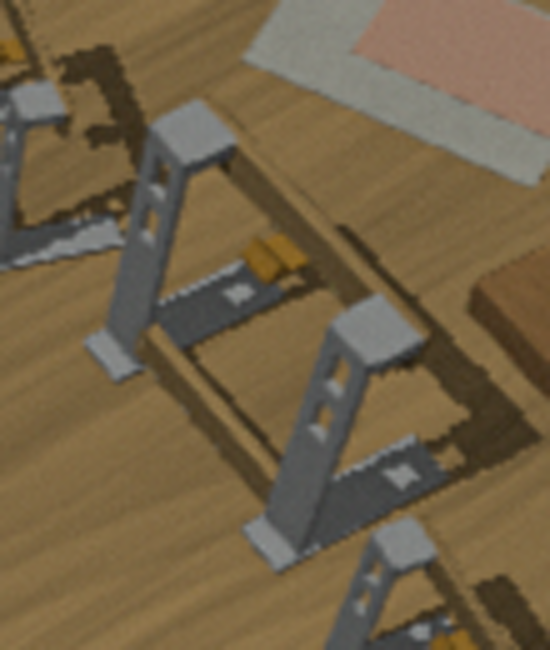

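Run:
```python
from h import *
def fitplane(Q,n0,o0,it=6):
    # vertical plane n.(p)=c in xy
    n=np.array(n0);c=o0
    for k in range(it):
        r=Q[:,:2]@n-c; w=np.abs(r)<(12 if k<2 else 4)
        q=Q[w][:,:2]; m=q.mean(0); u,s,v=np.linalg.svd(q-m,full_matrices=False)
        nn=v[1]; n=nn*np.sign(nn@n); c=n@m
    return n,c,w.sum(),np.abs(r[w]).mean()
for name in('top','scene'):
    d=np.load('/tmp/%s.npz'%name); P=d['P'].reshape(-1,3); I=d['i'].reshape(-1,3).astype(float)
    ok=np.isfinite(P[:,2]);P=P[ok];I=I[ok]
    S=P[(P[:,0]>455)&(P[:,0]<690)&(P[:,1]>250)&(P[:,1]<400)&(P[:,2]>30)&(P[:,2]<192)]
    # front-most per upright: use grey pts
    print(name,len(S))
    G=I[(P[:,0]>455)&(P[:,0]<690)&(P[:,1]>250)&(P[:,1]<400)&(P[:,2]>30)&(P[:,2]<192)]
    g=(np.ptp(G,axis=1)<20)
    Q=S[g]
    ymin=np.percentile(Q[:,1],3)
    n,c,k,r=fitplane(Q,[0.08,1.0],np.array([.08,1])@np.array([580,290]))
    print('plane',n,c,k,r,'yaw',np.degrees(np.arctan2(n[1],n[0])))
    yax=np.array([-n[1],n[0]])
    on=Q[np.abs(Q[:,:2]@n-c)<4]
    t=np.sort(on[:,:2]@yax); 
    gaps=np.where(np.diff(t)>20)[0]; print('y ranges',[(a[0].round(1),a[-1].round(1),np.percentile(a,[1,99]).round(1)) for a in np.split(t,gaps+1)])
    # tops
    T=P[(P[:,0]>455)&(P[:,0]<690)&(P[:,1]>250)&(P[:,1]<400)&(P[:,2]>190)&(P[:,2]<215)]
    print('top z',np.median(T[:,2]))
    tt=np.sort(T[:,:2]@yax); gaps=np.where(np.diff(tt)>20)[0]
    GT=I[(P[:,0]>455)&(P[:,0]<690)&(P[:,1]>250)&(P[:,1]<400)&(P[:,2]>190)&(P[:,2]<215)]
    T=T[(np.ptp(GT,axis=1)<20)]
    tt=np.sort(T[:,:2]@yax); gaps=np.where(np.diff(tt)>20)[0]
    print('cap y',[np.percentile(a,[0,1,99,100]).round(1) for a in np.split(tt,gaps+1)],'cap x',np.percentile(T[:,:2]@n-c,[0,1,50,99,100]).round(1))
    # shelf
    box=(P[:,0]>440)&(P[:,0]<670)&(P[:,1]>-160)&(P[:,1]<40)
    B=P[box&(P[:,2]>4)&(P[:,2]<12.5)]; rect=cv2.minAreaRect(B[:,:2].astype(np.float32)); print('board rect',rect,np.median(B[:,2]),len(B))
    Pl=P[box&(P[:,2]>70)]; rect=cv2.minAreaRect(Pl[:,:2].astype(np.float32)); print('plate top',rect,len(Pl))
    Dv=P[box&(P[:,2]>64)&(P[:,2]<74)]
    C=P[(P[:,0]>405)&(P[:,0]<470)&(P[:,1]>-370)&(P[:,1]<-300)&(P[:,2]>20)]
    ci=C[C[:,2]<55]; e=cv2.minEnclosingCircle(C[:,:2].astype(np.float32)); print('cactus',e,C[:,2].max())
```

```text
top 1331
plane [0.06891893 0.99762226] 316.57368280224244 610 0.6273056119686937 yaw 86.04810374146388
y ranges [(np.float64(-649.2), np.float64(-617.0), array([-649. , -617.1])), (np.float64(-490.2), np.float64(-457.5), array([-489.6, -458. ]))]
top z 195.45269477767863
cap y [array([-651.3, -650.9, -616. , -615.6]), array([-491.6, -491.1, -456.4, -456.1])] cap x [-1.2 -0.3 17.2 35.2 36.7]
board rect ((555.9337768554688, -63.01508331298828), (192.9573211669922, 228.5193328857422), 89.57471466064453) 7.948286087467579 2846
plate top ((554.6478271484375, -21.530174255371094), (141.29627990722656, 146.46266174316406), 68.49496459960938) 570
cactus ((437.6175842285156, -334.35797119140625), 26.334453582763672) 89.0949038669221
scene 1245
plane [0.06958174 0.99757625] 318.24911259977614 638 1.3450233786322052 yaw 86.01003587630026
y ranges [(np.float64(-652.5), np.float64(-616.3), array([-652.2, -617.2])), (np.float64(-493.7), np.float64(-455.8), array([-492.3, -457. ]))]
top z 195.34540899298577
cap y [array([-654.4, -654. , -616. , -613.4]), array([-494.6, -494.1, -456.9, -456.1])] cap x [-3.4 -2.3 15.  35.2 36.5]
board rect ((556.4390258789062, -59.892723083496094), (227.25306701660156, 199.08688354492188), 0.4036303460597992) 7.75848959009852 2282
plate top ((556.1712036132812, -23.992263793945312), (137.3449249267578, 152.3158721923828), 70.31281280517578) 509
cactus ((439.6263732910156, -333.703369140625), 27.046857833862305) 89.08240916056684
```

View pics/shelf_sc.png

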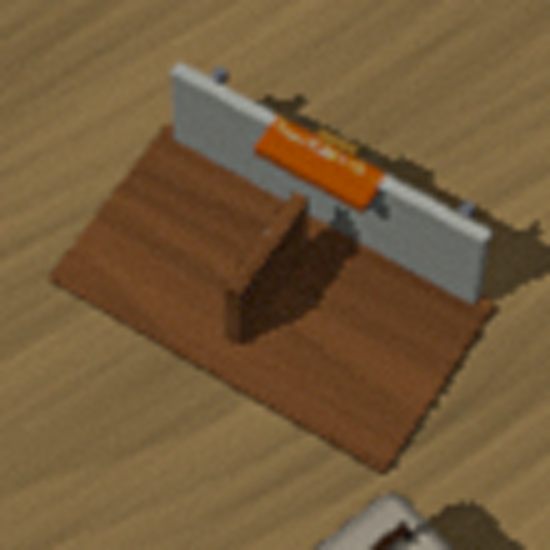

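Run:
```python
from h import *
for name in('top','scene'):
    d=np.load('/tmp/%s.npz'%name); P=d['P'].reshape(-1,3); I=d['i'].reshape(-1,3).astype(float)
    box=np.isfinite(P[:,2])&(P[:,0]>440)&(P[:,0]<670)&(P[:,1]>-180)&(P[:,1]<50)
    P=P[box];I=I[box]
    red=(I[:,0]-I[:,2]>25)
    B=P[(P[:,2]>6)&(P[:,2]<10)&red]
    rect=cv2.minAreaRect(B[:,:2].astype(np.float32));print('board',rect)
    # top edge band
    T=P[(P[:,2]>76)&(P[:,2]<85)]
    def lin(q):
        m=q.mean(0);u,s,v=np.linalg.svd(q-m);a=np.degrees(np.arctan2(v[0,1],v[0,0]));return m,a%180,s[1]/len(q)**.5
    W=T; gi=np.ptp(I[(P[:,2]>76)&(P[:,2]<85)],axis=1)<30
    print('plate white top',lin(W[gi][:,:2]),gi.sum(), len(T))
    Dv=P[(P[:,2]>66)&(P[:,2]<73)&red]; q=Dv[:,:2]
    # keep points in the board mid
    yaw=np.radians(lin(W[gi][:,:2])[1])-np.pi/2
    if np.cos(yaw-np.pi/2)<0: yaw+=np.pi
    x=np.array([np.cos(yaw),np.sin(yaw)]);y=np.array([-x[1],x[0]]); print('yaw',np.degrees(yaw))
    c=np.array([556,-62.]); 
    r=lambda q:np.c_[(q[:,:2]-c)@x,(q[:,:2]-c)@y]
    pc=lambda v:np.percentile(v,[0,1,50,99,100]).round(1)
    print('board x',pc(r(B)[:,0]),'y',pc(r(B)[:,1]))
    print('platetop x',pc(r(W[gi])[:,0]),'y',pc(r(W[gi])[:,1]))
    O=T[~gi]; print('orange x',pc(r(O)[:,0]),'y',pc(r(O)[:,1]))
    dd=r(Dv); k=(dd[:,0]<25)&(np.abs(dd[:,1])<25); print('div x',pc(dd[k,0]),'y',pc(dd[k,1]),k.sum(),lin(Dv[k][:,:2]))
```

```text
board ((561.1751098632812, -83.08470916748047), (217.30398559570312, 186.94265747070312), 0.8332509994506836)
plate white top (array([553.22540885, -22.93079502]), np.float64(22.28748744369409), np.float64(2.124917754286248)) 168 453
yaw 112.28748744369409
board x [-144.7  -78.1  -25.2   29.6   50.6] y [-126.2 -117.7    1.4   95.    96.6]
platetop x [33.4 33.5 37.3 40.7 40.7] y [-112.3 -111.   -12.4   84.9   86.1]
orange x [16.8 16.9 29.  46.8 49.4] y [-110.9  -92.4  -13.    62.5   80.3]
div x [-58.2 -57.3 -25.    9.8  10.6] y [-18.5 -18.3 -13.1  -8.1  -8. ] 110 (array([577.47149401, -79.87978745]), np.float64(112.65621736019757), np.float64(2.981826888445578))
board ((555.529541015625, -69.8934097290039), (228.5867919921875, 219.25302124023438), 0.19388383626937866)
plate white top (array([560.68278375, -21.2078219 ]), np.float64(22.261885879870235), np.float64(3.3621750017039016)) 140 338
yaw 112.26188587987023
board x [-145.9  -80.3  -23.4   33.2  120.5] y [-126.9 -118.9  -20.7   93.6  150.5]
platetop x [19.6 30.6 35.7 41.8 47.2] y [-115.4 -113.6  -53.9   83.1   84.5]
orange x [14.9 15.9 29.6 46.3 47.8] y [-50.4 -50.3 -15.2  19.6  21.2]
div x [-60.6 -59.7 -25.   19.3  20.7] y [-21.7 -21.  -15.6  16.3  19.6] 87 (array([578.16553424, -78.64042168]), np.float64(118.40065393346867), np.float64(5.938410320193646))
```

jog_arm:
  steps:
    - {"dp": [0.21, -0.33, 0], "turn": [0, 0, -0.012], "claw": 1}
    - {"dp": [0.42, -0.67, 0], "turn": [0, 0, -0.024], "claw": 1}
    - {"dp": [0.63, -1, 0], "turn": [0, 0, -0.036], "claw": 1}
    - {"dp": [0.63, -1, 0], "turn": [0, 0, -0.036], "claw": 1}

```text
t: 0.48
ee_pos: [220.1, 517.2, 221.4]
orientation: [-1.372, -0.915, 0.921]
ft_force: [-1.2, 0.1, 0.5]
width: 87.9
```

jog_arm:
  steps:
    - {"dp": [0.31, -0.5, 0], "turn": [0, 0, -0.018], "claw": 1}
    - {"dp": [0.63, -1, 0], "turn": [0, 0, -0.036], "claw": 1}
    - {"dp": [0.63, -1, 0], "turn": [0, 0, -0.036], "claw": 1}

```text
t: 0.73
ee_pos: [271.3, 434.2, 221.1]
orientation: [-1.412, -0.826, 0.833]
ft_force: [-0.4, 0.7, -0.5]
width: 87.5
```

jog_arm:
  steps:
    - {"dp": [0.31, -0.5, 0], "turn": [0, 0, -0.018], "claw": 1}
    - {"dp": [0.63, -1, 0], "turn": [0, 0, -0.036], "claw": 1}
    - {"dp": [0.63, -1, 0], "turn": [0, 0, -0.036], "claw": 1}

```text
t: 0.98
ee_pos: [322.9, 351.2, 220.9]
orientation: [-1.447, -0.735, 0.745]
ft_force: [-0.1, 0.2, -0.2]
width: 88.0
```

jog_arm:
  steps:
    - {"dp": [0.31, -0.5, 0], "turn": [0, 0, -0.018], "claw": 1}
    - {"dp": [0.63, -1, 0], "turn": [0, 0, -0.036], "claw": 1}
    - {"dp": [0.63, -1, 0], "turn": [0, 0, -0.036], "claw": 1}

```text
t: 1.23
ee_pos: [374.8, 268.5, 220.9]
orientation: [-1.478, -0.645, 0.654]
ft_force: [0.4, 0.6, -0.6]
width: 87.8
```

jog_arm:
  steps:
    - {"dp": [0.31, -0.5, 0], "turn": [0, 0, -0.018], "claw": 1}
    - {"dp": [0.63, -1, 0], "turn": [0, 0, -0.036], "claw": 1}
    - {"dp": [0.63, -1, 0], "turn": [0, 0, -0.036], "claw": 1}

```text
t: 1.48
ee_pos: [427.3, 185.8, 221.1]
orientation: [-1.504, -0.554, 0.563]
ft_force: [-0.2, 0.3, 0.1]
width: 87.7
```

jog_arm:
  steps:
    - {"dp": [0.31, -0.5, 0], "turn": [0, 0, -0.018], "claw": 1}
    - {"dp": [0.63, -1, 0], "turn": [0, 0, -0.036], "claw": 1}
    - {"dp": [0.63, -1, 0], "turn": [0, 0, -0.036], "claw": 1}

```text
t: 1.73
ee_pos: [480.4, 103.1, 221.5]
orientation: [-1.527, -0.464, 0.47]
ft_force: [0.7, 0.5, -0.5]
width: 87.9
```

jog_arm:
  steps:
    - {"dp": [0.31, -0.5, 0], "turn": [0, 0, -0.018], "claw": 1}
    - {"dp": [0.63, -1, 0], "turn": [0, 0, -0.036], "claw": 1}
    - {"dp": [0.63, -1, 0], "turn": [0, 0, -0.036], "claw": 1}

```text
t: 1.98
ee_pos: [533.6, 20.0, 221.7]
orientation: [-1.546, -0.374, 0.378]
ft_force: [0.8, 0.4, -0.3]
width: 87.6
```

jog_arm:
  steps:
    - {"dp": [0.2, -0.5, 0], "turn": [0, 0, -0.012], "claw": 1}
    - {"dp": [0.46, -1, -0.3], "turn": [0, 0, -0.024], "claw": 1}
    - {"dp": [0.46, -1, -0.75], "turn": [0, 0, -0.024], "claw": 1}
    - {"dp": [0.46, -1, -0.75], "turn": [0, 0, -0.024], "claw": 1}
    - {"dp": [0.46, -1, -0.75], "turn": [0, 0, -0.024], "claw": 1}

```text
t: 2.4
ee_pos: [568.7, -59.9, 159.4]
orientation: [-1.554, -0.31, 0.323]
ft_force: [-0.2, 0.9, 0.1]
width: 87.8
```

Run:
```python
from h import *
st()
M=R.from_rotvec(ctrl.get_obs()['orientation']).as_matrix(); print(M.round(3), np.degrees(np.arctan2(M[1,0],M[0,0])))
i,P=cam('wrist'); save(i,'w1.png',1.25); np.savez('/tmp/w1',i=i,P=P)
```

```text
t 2.4
qpos [-0.121  0.43   1.791 -0.01   0.926 -0.517]
ee_pos [568.702 -59.886 159.376]
orientation [-1.554 -0.31   0.323]
ft_force [-0.217  0.856  0.138]
moment [0.003 0.031 0.066]
width 87.809
[[ 0.92  -0.007 -0.392]
 [ 0.392 -0.008  0.92 ]
 [-0.009 -1.    -0.004]] 23.061334517929215
```

View pics/w1.png

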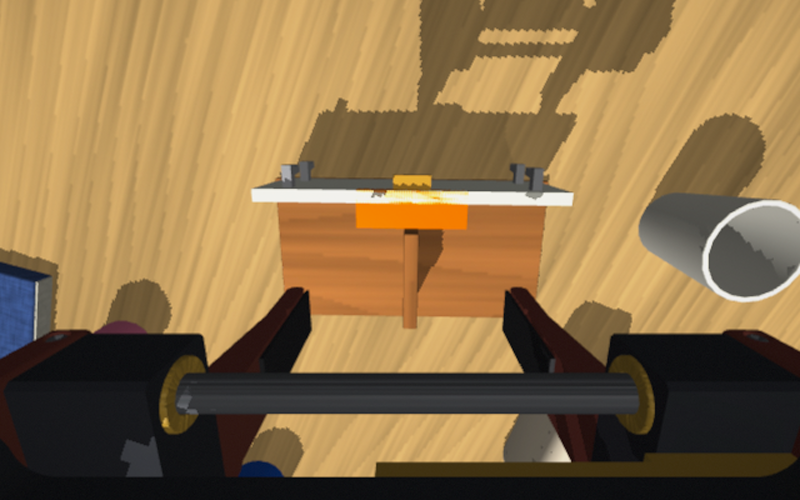

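The wrist view shows the shelf straight ahead: plate top edge from (252,195) to (573,200), divider at (410,280), cup right at (755,250). Refine from the wrist depth.

Run:
```python
from h import *
d=np.load('/tmp/w1.npz');P=d['P'].reshape(-1,3);I=d['i'].reshape(-1,3).astype(float)
v,u=np.mgrid[0:400,0:640];u=u.ravel();v=v.ravel()
print('desk',np.nanmedian(P[(v<60)&(u<150),2]))
def lin(q):
    m=q.mean(0);U,s,V=np.linalg.svd(q-m,full_matrices=False);return m,np.degrees(np.arctan2(V[0,1],V[0,0]))%180,s[1]/len(q)**.5
s=np.isfinite(P[:,2])&(v>135)&(v<270)&(u>190)&(u<470)
T=s&(P[:,2]>77)&(P[:,2]<84)
print('topz',np.median(P[T,2]),T.sum())
w=T&(np.ptp(I,axis=1)<40); m,a,r=lin(P[w][:,:2]); print('white',m,a,r,w.sum())
for yaw in (np.radians(a+90),):
    x=np.array([np.cos(yaw),np.sin(yaw)]);y=np.array([-x[1],x[0]]); c=np.array([552.9,-19.])
    r=lambda k:np.c_[(P[k][:,:2]-c)@x,(P[k][:,:2]-c)@y]
    pc=lambda v:np.percentile(v,[0,2,50,98,100]).round(1)
    print(np.degrees(yaw)); q=r(w); print('plate x',pc(q[:,0]),'y',pc(q[:,1]))
    D=s&(P[:,2]>66)&(P[:,2]<73)&(u>310)&(u<350)&(v>188); q=r(D); print('div x',pc(q[:,0]),'y',pc(q[:,1]),D.sum(),lin(P[D][:,:2])[1],np.median(P[D,2]))
    O=T&(I[:,0]-I[:,2]>120); q=r(O); print('or x',pc(q[:,0]),'y',pc(q[:,1]))
```

```text
desk 0.9297165674925623
topz 80.6856660455156 4548
white [554.5800173  -20.93976549] 22.441329687382673 2.356403502813426 2175
112.44132968738268
plate x [-6.6 -6.3 -2.5  1.6  1.7] y [-101.4  -98.    12.9   95.2   98.7]
div x [-98.4 -96.7 -61.6 -31.5 -30.3] y [-6.4 -6.1 -1.4  3.3  3.5] 845 112.64984132497072 70.65496712555009
or x [-22.7 -22.1 -14.    0.6   9.5] y [-36.4 -34.8  -2.9  32.1  33.7]
```

jog_arm:
  steps:
    - {"dp": [0.04, -0.02, -0.3], "turn": [0.0025, -0.0022, -0.003], "claw": 1}
    - {"dp": [0.04, -0.02, -0.6], "turn": [0.0025, -0.0022, -0.003], "claw": 1}
    - {"dp": [0.04, -0.02, -0.8], "turn": [0.0025, -0.0022, -0.003], "claw": 1}
    - {"dp": [0.04, -0.02, -0.8], "turn": [0.0025, -0.0022, -0.003], "claw": 1}
    - {"dp": [0.04, -0.02, -0.8], "turn": [0.0025, -0.0022, -0.003], "claw": 1}

```text
t: 2.87
ee_pos: [573.3, -59.7, 98.5]
orientation: [-1.549, -0.314, 0.307]
ft_force: [-0.2, 0.5, -0.2]
width: 87.6
```

Run:
```python
from h import *
st()
M=R.from_rotvec(ctrl.get_obs()['orientation']).as_matrix(); print(M.round(4), np.degrees(np.arctan2(M[1,0],M[0,0])))
```

```text
t 2.867
qpos [-1.250e-01  5.210e-01  1.818e+00  1.000e-03  7.990e-01 -5.210e-01]
ee_pos [573.31  -59.735  98.484]
orientation [-1.549 -0.314  0.307]
ft_force [-0.208  0.528 -0.175]
moment [-0.001  0.045 -0.001]
width 87.638
[[ 0.9227  0.0039 -0.3855]
 [ 0.3855  0.      0.9227]
 [ 0.0036 -1.     -0.0015]] 22.67613423032154
```

jog_arm:
  steps:
    - {"dp": [-0.016, -0.02, -0.4], "turn": [0, 0, 0], "claw": 1}
    - {"dp": [-0.016, -0.02, -0.7], "turn": [0, 0.001, 0], "claw": 1}
    - {"dp": [-0.016, -0.02, -0.84], "turn": [0, 0.001, 0], "claw": 1}
    - {"dp": [-0.016, -0.02, -0.84], "turn": [0, 0.001, 0], "claw": 1}
    - {"dp": [-0.016, -0.02, -0.84], "turn": [0, 0.001, 0], "claw": 1}

```text
t: 3.28
ee_pos: [572.8, -61.1, 32.5]
orientation: [-1.549, -0.312, 0.31]
ft_force: [0.6, 0.2, -0.2]
width: 87.4
```

jog_arm:
  steps:
    - {"dp": [0, 0, 0], "turn": [0, 0, 0], "claw": 0}
    - {"dp": [0, 0, 0], "turn": [0, 0, 0], "claw": 0}
    - {"dp": [0, 0, 0], "turn": [0, 0, 0], "claw": 0}
    - {"dp": [0, 0, 0], "turn": [0, 0, 0], "claw": 0}
    - {"dp": [0, 0, 0], "turn": [0, 0, 0], "claw": 0}
    - {"dp": [0, 0, 0], "turn": [0, 0, 0], "claw": 0}
    - {"dp": [0, 0, 0], "turn": [0, 0, 0], "claw": 0}
    - {"dp": [0, 0, 0], "turn": [0, 0, 0], "claw": 0}
    - {"dp": [0, 0, 0], "turn": [0, 0, 0], "claw": 0}
    - {"dp": [0, 0, 0], "turn": [0, 0, 0], "claw": 0}

```text
t: 4.12
ee_pos: [572.8, -61.1, 32.4]
orientation: [-1.549, -0.312, 0.31]
ft_force: [-0.3, 0.1, -0.1]
width: 24.7
```

Run:
```python
from h import *
st()
M=R.from_rotvec(ctrl.get_obs()['orientation']).as_matrix(); print(M.round(4), np.degrees(np.arctan2(M[1,0],M[0,0])))
i,P=cam('wrist'); save(i,'w2.png',1.25); np.savez('/tmp/w2',i=i,P=P)
```

```text
t 4.117
qpos [-0.127  0.628  1.834  0.     0.678 -0.523]
ee_pos [572.78  -61.078  32.436]
orientation [-1.549 -0.312  0.31 ]
ft_force [-0.339  0.113 -0.075]
moment [-0.105  0.037 -0.016]
width 24.673
[[ 9.225e-01  1.700e-03 -3.860e-01]
 [ 3.860e-01 -1.000e-04  9.225e-01]
 [ 1.600e-03 -1.000e+00 -7.000e-04]] 22.706729545129324
```

View pics/w2.png

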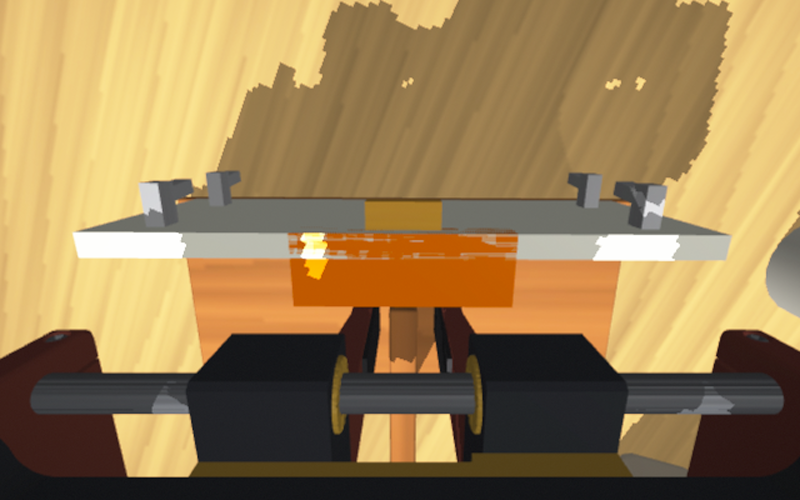

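Fingers straddle the divider (≈(403,330)) and are still closing; continue and lift.

jog_arm:
  steps:
    - {"dp": [0, 0, 0], "turn": [0, 0, 0], "claw": 0}
    - {"dp": [0, 0, 0], "turn": [0, 0, 0], "claw": 0}
    - {"dp": [0, 0, 0], "turn": [0, 0, 0], "claw": 0}
    - {"dp": [0, 0, 0], "turn": [0, 0, 0], "claw": 0}
    - {"dp": [0, 0, 0], "turn": [0, 0, 0], "claw": 0}
    - {"dp": [0, 0, 0], "turn": [0, 0, 0], "claw": 0}
    - {"dp": [0, 0, 0], "turn": [0, 0, 0], "claw": 0}

```text
t: 4.75
ee_pos: [572.3, -61.1, 32.3]
orientation: [-1.549, -0.312, 0.31]
ft_force: [-3.6, -1.5, 2.3]
width: 9.5
```

jog_arm:
  steps:
    - {"dp": [0, 0, 0.1], "turn": [0, 0, 0], "claw": 0}
    - {"dp": [0, 0, 0.2], "turn": [0, 0, 0], "claw": 0}
    - {"dp": [0, 0, 0.3], "turn": [0, 0, 0], "claw": 0}
    - {"dp": [0, 0, 0.45], "turn": [0, 0, 0], "claw": 0}
    - {"dp": [0, 0, 0.6], "turn": [0, 0, 0], "claw": 0}
    - {"dp": [0, 0, 0.8], "turn": [0, 0, 0], "claw": 0}
    - {"dp": [0, 0, 1], "turn": [0, 0, 0], "claw": 0}
    - {"dp": [0, 0, 1], "turn": [0, 0, 0], "claw": 0}
    - {"dp": [0, 0, 1], "turn": [0, 0, 0], "claw": 0}

```text
t: 5.5
ee_pos: [573.3, -61.2, 113.9]
orientation: [-1.55, -0.314, 0.308]
ft_force: [0.3, 0.1, -5.1]
width: 9.7
```

Run:
```python
from h import *
st()
i,P=cam('wrist'); save(i,'w3.png',1.25); np.savez('/tmp/w3',i=i,P=P)
```

```text
t 5.5
qpos [-0.127  0.498  1.812  0.     0.828 -0.523]
ee_pos [573.287 -61.235 113.889]
orientation [-1.55  -0.314  0.308]
ft_force [ 0.282  0.1   -5.066]
moment [-0.031  0.007  0.006]
width 9.69
```

View pics/w3.png

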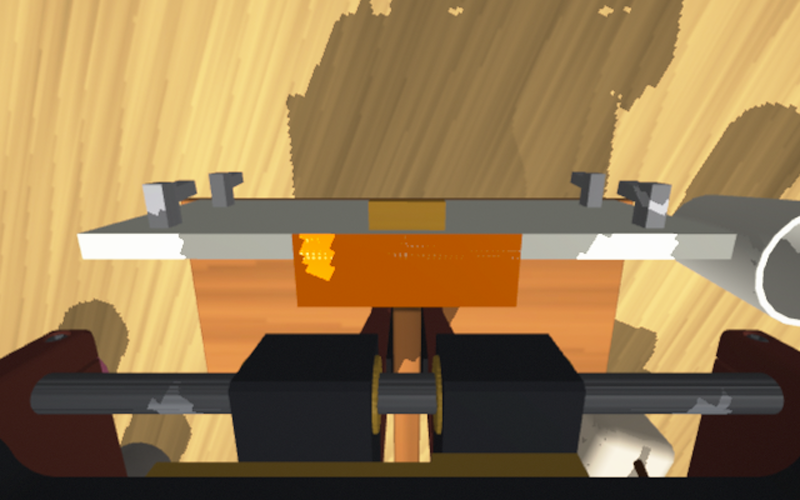

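```bash
cat > meas.py <<'E'
from h import *
def lin(q):
    m=q.mean(0);U,s,V=np.linalg.svd(q-m,full_matrices=False);return m,np.degrees(np.arctan2(V[0,1],V[0,0]))%180,s[1]/len(q)**.5
def meas(i,P,o,verbose=1):
    T=np.asarray(o['ee_pos']);M=R.from_rotvec(o['orientation']).as_matrix()
    Q=(P.reshape(-1,3)-T)@M   # tool coords: x jaw, y down, z
    I=i.reshape(-1,3).astype(float)
    v,u=np.mgrid[0:400,0:640];u=u.ravel();v=v.ravel()
    s=np.isfinite(Q[:,2])&(v>150)&(v<250)&(u>50)&(u<600)
    # plate top: band of tool y about -(80-33)+...
    t=s&(Q[:,1]<-40)&(Q[:,1]>-55)&(Q[:,2]>20)&(Q[:,2]<70)&(v<240)&(v>184)
    q=Q[t]
    A=np.c_[q[:,0],q[:,2],np.ones(len(q))]
    for _ in range(5):
        k,*_r=np.linalg.lstsq(A,q[:,1],rcond=None); r=q[:,1]-A@k; g=np.abs(r)<1.0; q=q[g];A=A[g]
    print('top plane y=%.4f x + %.4f z + %.2f n=%d'%(*k,len(q)))
    m,a,_=lin(q[:,[0,2]]); print('edge angle',a,'x range',np.percentile(q[:,0],[0,.5,99.5,100]).round(1),'z range',np.percentile(q[:,2],[0,1,99,100]).round(1), 'y mid',np.median(q[:,1]))
    return Q,t
E
python3 - <<'E'
from meas import *
d=np.load('/tmp/w3.npz'); meas(d['i'],d['P'],ctrl.get_obs())
o=ctrl.get_obs();print(R.from_rotvec(o['orientation']).as_matrix().round(4))
E
```

```text
top plane y=-0.0009 x + 0.0037 z + -49.60 n=14998
edge angle 0.019278649328235288 x range [-99.5 -97.3  99.6 101.7] z range [25.5 26.1 47.5 47.8] y mid -49.456764714951504
[[ 9.225e-01  1.900e-03 -3.860e-01]
 [ 3.860e-01 -2.000e-04  9.225e-01]
 [ 1.600e-03 -1.000e+00 -9.000e-04]]
```

jog_arm:
  steps:
    - {"dp": [0, 0.1, 0.1], "turn": [0, 0, -0.008], "claw": 0}
    - {"dp": [0, 0.3, 0.2], "turn": [0, 0, -0.02], "claw": 0}
    - {"dp": [0, 0.5, 0.3], "turn": [0, 0, -0.035], "claw": 0}
    - {"dp": [0, 0.75, 0.35], "turn": [0, 0, -0.055], "claw": 0}
    - {"dp": [0, 1, 0.4], "turn": [0, 0, -0.074], "claw": 0}

```text
t: 5.97
ee_pos: [571.7, 19.4, 144.1]
orientation: [-1.568, -0.126, 0.126]
ft_force: [0.3, 0.5, -3.8]
width: 9.5
```

jog_arm:
  steps:
    - {"dp": [0, 0.25, 0], "turn": [0, 0, -0.02], "claw": 0}
    - {"dp": [0, 0.5, 0], "turn": [0, 0, -0.04], "claw": 0}
    - {"dp": [0, 0.75, 0], "turn": [0, 0, -0.06], "claw": 0}
    - {"dp": [0, 1, 0], "turn": [0, 0, -0.07], "claw": 0}

```text
t: 6.3
ee_pos: [570.8, 100.3, 142.9]
orientation: [-1.571, 0.051, -0.048]
ft_force: [0.2, 0.3, -4.5]
width: 9.6
```

jog_arm:
  steps:
    - {"dp": [0, 0.2, 0], "turn": [0, 0, 0], "claw": 0}
    - {"dp": [0, 0.4, 0], "turn": [0, 0, 0], "claw": 0}
    - {"dp": [0, 0.55, 0], "turn": [0, 0, 0], "claw": 0}
    - {"dp": [0, 0.65, 0], "turn": [0, 0, 0], "claw": 0}
    - {"dp": [0, 0.7, 0], "turn": [0, 0, 0], "claw": 0}
    - {"dp": [0, 0.7, 0], "turn": [0, 0, 0], "claw": 0}
    - {"dp": [0, 0.7, 0], "turn": [0, 0, 0], "claw": 0}

```text
t: 6.88
ee_pos: [570.6, 155.9, 142.6]
orientation: [-1.572, 0.051, -0.048]
ft_force: [-0.9, 0.7, -4.7]
width: 9.8
```

Run:
```python
from meas import *
st()
i,P=cam('wrist'); save(i,'w4.png',1.25); np.savez('/tmp/w4',i=i,P=P)
o=ctrl.get_obs();M=R.from_rotvec(o['orientation']).as_matrix();print(M.round(4),np.degrees(np.arctan2(M[1,0],M[0,0])))
meas(i,P,o)
```

```text
t 6.883
qpos [ 2.470e-01  4.770e-01  1.759e+00 -1.000e-03  9.080e-01  3.100e-01]
ee_pos [570.631 155.881 142.622]
orientation [-1.572  0.051 -0.048]
ft_force [-0.87   0.709 -4.673]
moment [-0.049  0.116  0.023]
width 9.839
[[ 0.998  -0.0025  0.0633]
 [-0.0633 -0.0013  0.998 ]
 [-0.0024 -1.     -0.0014]] -3.6311131288546608
top plane y=0.0009 x + 0.0027 z + -48.45 n=14969
edge angle 0.012519372115724391 x range [-100.5  -98.5   98.5  100.9] z range [26.2 26.8 48.2 48.5] y mid -48.34582827530533
```

View pics/w4.png

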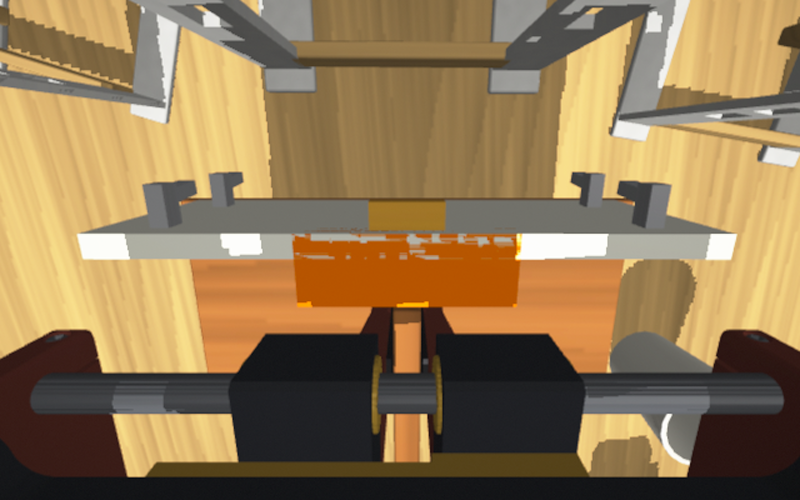

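```bash
cat > stand.py <<'E'
from meas import *
def stand(i,P,o):
    T=np.asarray(o['ee_pos']);M=R.from_rotvec(o['orientation']).as_matrix()
    p=P.reshape(-1,3);I=i.reshape(-1,3).astype(float)
    v=np.mgrid[0:400,0:640][0].ravel()
    yaw=np.radians(86.03);c=np.array([574.4,278.])
    for it in range(3):
        x=np.array([np.cos(yaw),np.sin(yaw)]);y=np.array([-x[1],x[0]])
        L=np.c_[(p[:,:2]-c)@x,(p[:,:2]-c)@y]
        f=np.isfinite(L[:,0])&(v<110)&(np.abs(L[:,0])<4)&(np.abs(np.abs(L[:,1])-80)<20)&(p[:,2]>25)&(p[:,2]<194)
        k=np.polyfit(L[f,1],L[f,0],1); yaw-=np.arctan(k[0])*1; c=c+x*k[1]
        # slight: sign: x = k0*y => normal rotates by -k0
    L=np.c_[(p[:,:2]-c)@np.array([np.cos(yaw),np.sin(yaw)]),(p[:,:2]-c)@np.array([-np.sin(yaw),np.cos(yaw)])]
    f=np.isfinite(L[:,0])&(v<110)&(np.abs(L[:,0])<3)&(np.abs(np.abs(L[:,1])-80)<20)&(p[:,2]>25)&(p[:,2]<194)
    a=L[f&(L[:,1]>0),1];b=L[f&(L[:,1]<0),1]
    pc=lambda a:np.percentile(a,[0,1,50,99,100]).round(1)
    print('resid',L[f,0].std(),'n',f.sum(),'y+',pc(a),'y-',pc(b),'z',np.percentile(p[f,2],[0,100]))
    off=(a.min()+a.max()+b.min()+b.max())/4
    inner=(a.min()+b.max())/2
    print('stand yaw',np.degrees(yaw),'plane c',c,'yoff all',off,'inner',inner)
    c2=c+off*np.array([-np.sin(yaw),np.cos(yaw)])
    # TCP in stand frame
    d=T[:2]-c2; x=np.array([np.cos(yaw),np.sin(yaw)]);y=np.array([-x[1],x[0]])
    print('stand origin',c2,'TCP in stand',d@x,d@y,T[2],'tool yaw err',np.degrees(np.arctan2(M[1,0],M[0,0]))-(np.degrees(yaw)-90))
E
python3 - <<'E'
from stand import *
d=np.load('/tmp/w4.npz');stand(d['i'],d['P'],ctrl.get_obs())
E
```

```text
resid 0.8027133948197291 n 6319 y+ [60.2 62.5 78.2 96.  96.8] y- [-97.4 -96.2 -79.  -62.6 -60.1] z [ 25.07307871 150.03777888]
stand yaw 86.06967479126752 plane c [574.53786398 279.98929351] yoff all -0.1195022255342355 inner 0.044491364647715415
stand origin [574.65708515 279.98110243] TCP in stand -124.29815613479448 -4.558921174635611 142.69463800887115 tool yaw err 0.29921207987782283
```

jog_arm:
  steps:
    - {"dp": [-0.01, 0.1, -0.02], "turn": [0, 0, -0.0017], "claw": 0}
    - {"dp": [-0.014, 0.3, -0.05], "turn": [0, 0, -0.0017], "claw": 0}
    - {"dp": [-0.014, 0.5, -0.058], "turn": [0, 0, -0.0017], "claw": 0}
    - {"dp": [-0.014, 0.64, -0.058], "turn": [0, 0, -0.0017], "claw": 0}
    - {"dp": [-0.014, 0.64, -0.058], "turn": [0, 0, -0.0017], "claw": 0}
    - {"dp": [-0.014, 0.64, -0.058], "turn": [0, 0, -0.0017], "claw": 0}

```text
t: 7.43
ee_pos: [569.5, 207.1, 138.0]
orientation: [-1.572, 0.055, -0.051]
ft_force: [-0.3, 0.2, -3.7]
width: 9.8
```

Run:
```python
from stand import *
st()
i,P=cam('wrist'); save(i,'w5.png',1.25); np.savez('/tmp/w5',i=i,P=P)
o=ctrl.get_obs();meas(i,P,o);stand(i,P,o)
i,P=cam('scene'); save(i[100:260,330:490],'s5.png',4)
```

```text
t 7.433
qpos [ 3.300e-01  5.020e-01  1.728e+00 -1.000e-03  9.140e-01  3.980e-01]
ee_pos [569.51  207.132 138.009]
orientation [-1.572  0.055 -0.051]
ft_force [-0.344  0.207 -3.72 ]
moment [-0.076  0.019  0.015]
width 9.765
top plane y=0.0006 x + 0.0032 z + -48.59 n=14979
edge angle 179.99355187416413 x range [-100.4  -98.3   98.7  100.8] z range [26.5 27.  48.4 48.7] y mid -48.46622684999712Traceback (most recent call last):
  File "<stdin>", line 4, in <module>
  File "stand.py", line 11, in stand
    k=np.polyfit(L[f,1],L[f,0],1); yaw-=np.arctan(k[0])*1; c=c+x*k[1]
    raise TypeError("expected non-empty vector for x")
TypeError: expected non-empty vector for x
```

View pics/w5.png

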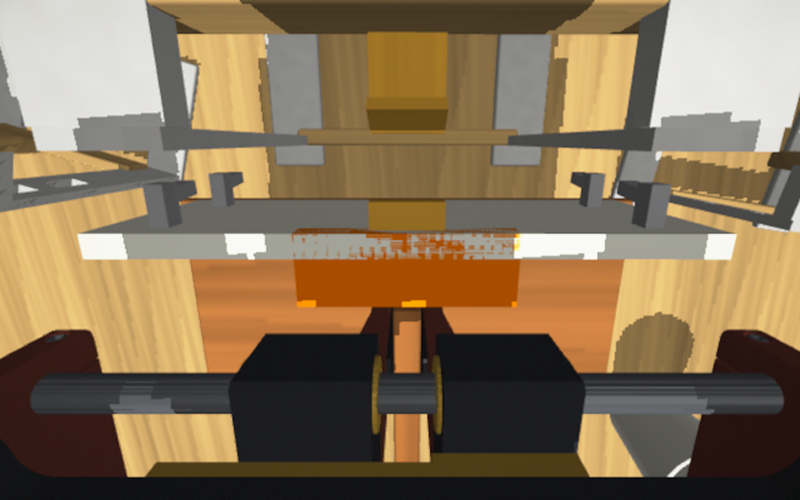

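Run:
```python
from stand import *
o=ctrl.get_obs();M=R.from_rotvec(o['orientation']).as_matrix();print(M.round(4),np.degrees(np.arctan2(M[1,0],M[0,0])))
d=np.load('/tmp/w5.npz');P=d['P']
for (r,c) in ((60,30),(60,600),(90,60),(90,580)): print(P[r-10:r+10,c-15:c+15].reshape(-1,3).mean(0).round(1))
t=P[150:200,:][...,2]; 
# plate top & cap along same ref
i,P=cam('scene'); save(i[100:260,330:490],'s5.png',4)
```

```text
[[ 0.9977 -0.0027  0.0683]
 [-0.0683 -0.0017  0.9977]
 [-0.0026 -1.     -0.0018]] -3.9156648963982836
[nan nan nan]
[nan nan nan]
[nan nan nan]
[nan nan nan]
```

View pics/s5.png

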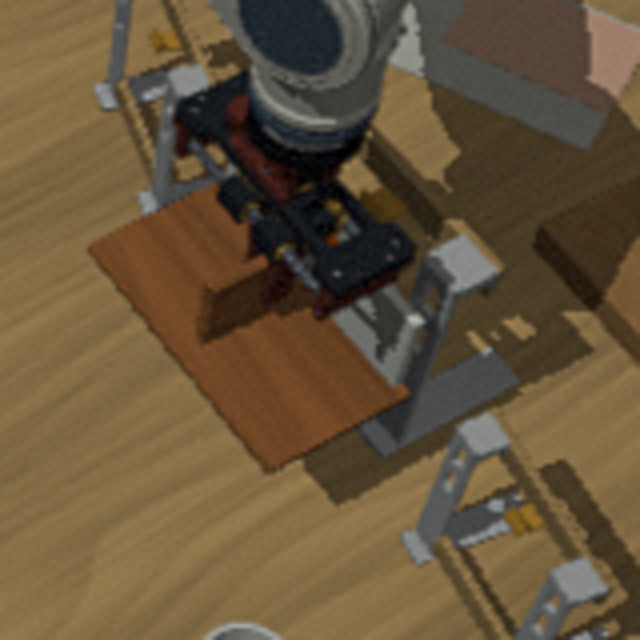

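jog_arm:
  steps:
    - {"dp": [0.003, 0.05, 0], "turn": [0, 0, 0], "claw": 0}
    - {"dp": [0.007, 0.1, 0], "turn": [0, 0, 0], "claw": 0}
    - {"dp": [0.01, 0.14, 0], "turn": [0, 0, 0], "claw": 0}
    - {"dp": [0.012, 0.17, 0], "turn": [0, 0, 0], "claw": 0}
    - {"dp": [0.012, 0.17, 0], "turn": [0, 0, 0], "claw": 0}

```text
t: 7.95
ee_pos: [570.5, 220.5, 138.0]
orientation: [-1.572, 0.056, -0.052]
ft_force: [-0.3, 0.5, -4.0]
width: 9.8
```

Run:
```python
from stand import *
st()
o=ctrl.get_obs();i,P=cam('wrist'); save(i,'w6.png',1.25); meas(i,P,o)
M=R.from_rotvec(o['orientation']).as_matrix();print(np.degrees(np.arctan2(M[1,0],M[0,0])))
d=np.array(o['ee_pos'])[:2]-[574.66,279.98];print(d@[.0686,.9976],d@[-.9976,.0686])
```

```text
t 7.95
qpos [ 3.500e-01  5.090e-01  1.715e+00 -1.000e-03  9.200e-01  4.180e-01]
ee_pos [570.523 220.462 138.046]
orientation [-1.572  0.056 -0.052]
ft_force [-0.257  0.523 -3.959]
moment [-0.136  0.023  0.025]
width 9.751
top plane y=0.0006 x + 0.0026 z + -48.51 n=14976
edge angle 0.0009659816577461671 x range [-100.4  -98.4   98.6  100.8] z range [26.  26.6 47.9 48.4] y mid -48.413336982242754
-3.9253631681146848
-59.658694576212575 0.04393394855617849
```

View pics/w6.png

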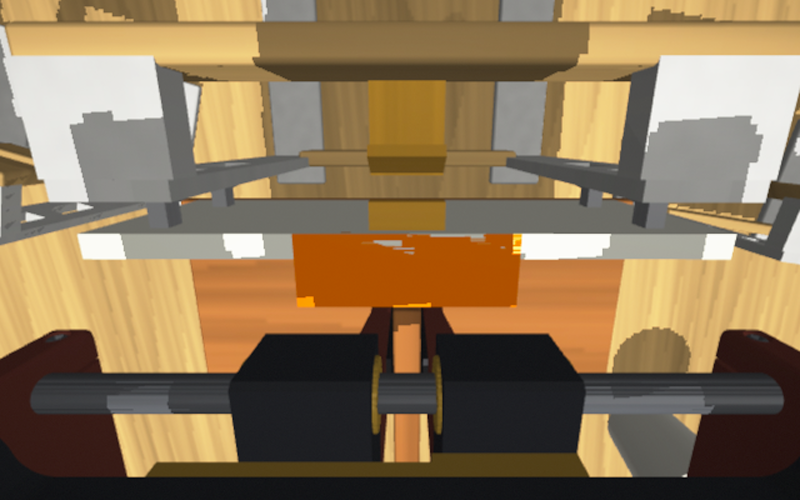

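No contact force with the tips ~3 mm into the slots; tab and catch stay aligned (≈(407,165)/(407,215)). Pushing on.

jog_arm:
  steps:
    - {"dp": [0.003, 0.04, 0], "turn": [0, 0, 0], "claw": 0}
    - {"dp": [0.005, 0.08, 0], "turn": [0, 0, 0], "claw": 0}
    - {"dp": [0.008, 0.115, 0], "turn": [0, 0, 0], "claw": 0}
    - {"dp": [0.01, 0.14, 0], "turn": [0, 0, 0], "claw": 0}
    - {"dp": [0.01, 0.14, 0], "turn": [0, 0, 0], "claw": 0}
    - {"dp": [0.01, 0.14, 0], "turn": [0, 0, 0], "claw": 0}

```text
t: 8.5
ee_pos: [571.2, 231.6, 138.0]
orientation: [-1.572, 0.056, -0.052]
ft_force: [-0.8, -0.3, -3.6]
width: 9.8
```

Run:
```python
from stand import *
st()
o=ctrl.get_obs();i,P=cam('wrist'); save(i,'w7.png',1.25); meas(i,P,o)
M=R.from_rotvec(o['orientation']).as_matrix();print(np.degrees(np.arctan2(M[1,0],M[0,0])))
d=np.array(o['ee_pos'])[:2]-[574.66,279.98];print(d@[.0686,.9976],d@[-.9976,.0686])
```

```text
t 8.5
qpos [ 3.660e-01  5.150e-01  1.704e+00 -1.000e-03  9.250e-01  4.350e-01]
ee_pos [571.245 231.553 138.021]
orientation [-1.572  0.056 -0.052]
ft_force [-0.82  -0.291 -3.615]
moment [-0.134  0.109  0.002]
width 9.789
top plane y=0.0008 x + 0.0016 z + -48.49 n=13952
edge angle 179.91961497231253 x range [-100.4  -97.6   97.9  100.7] z range [26.  26.6 47.9 48.6] y mid -48.433286284879244
-3.9140867366028362
-48.544728202793486 0.0851033018626306
```

View pics/w7.png

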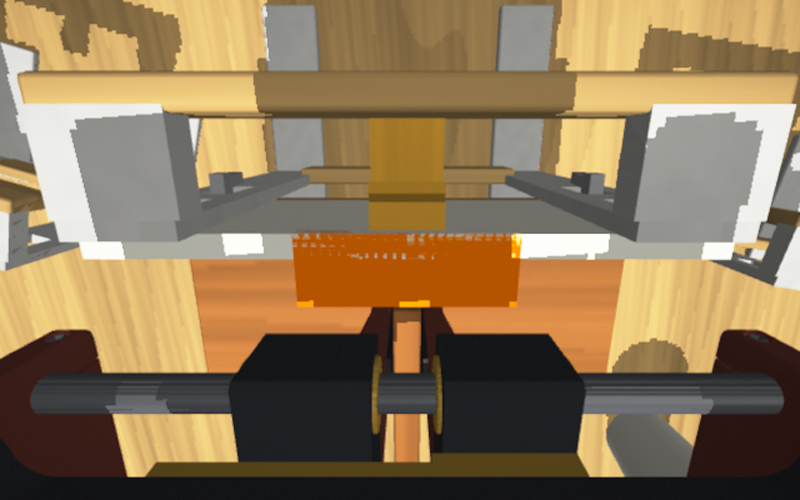

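Claws visible behind the uprights at (225,182) and (590,182). Push until contact.

jog_arm:
  steps:
    - {"dp": [0.001, 0.012, 0], "turn": [0, 0, 0], "claw": 0}
    - {"dp": [0.001, 0.02, 0], "turn": [0, 0, 0], "claw": 0}
    - {"dp": [0.001, 0.02, 0], "turn": [0, 0, 0], "claw": 0}

```text
t: 8.8
ee_pos: [571.2, 231.6, 138.1]
orientation: [-1.574, 0.056, -0.051]
ft_force: [-0.1, -8.7, -1.2]
width: 9.8
```

jog_arm:
  steps:
    - {"dp": [0, 0.006, 0], "turn": [0, 0, 0], "claw": 0}
    - {"dp": [0, 0.006, 0], "turn": [0, 0, 0], "claw": 0}

```text
t: 8.97
ee_pos: [571.3, 231.5, 138.1]
orientation: [-1.575, 0.056, -0.051]
ft_force: [-0.0, -4.3, -1.7]
width: 10.1
```

jog_arm:
  steps:
    - {"dp": [0, 0, -0.025], "turn": [0, 0, 0], "claw": 0}
    - {"dp": [0, 0, -0.05], "turn": [0, 0, 0], "claw": 0}
    - {"dp": [0, 0, -0.075], "turn": [0, 0, 0], "claw": 0}
    - {"dp": [0, 0, -0.1], "turn": [0, 0, 0], "claw": 0}
    - {"dp": [0, 0, -0.1], "turn": [0, 0, 0], "claw": 0}

```text
t: 9.38
ee_pos: [571.8, 230.9, 130.9]
orientation: [-1.575, 0.055, -0.052]
ft_force: [-0.5, -8.3, 6.9]
width: 9.9
```

Run:
```python
from stand import *
st()
o=ctrl.get_obs();i,P=cam('wrist'); save(i,'w8.png',1.25); meas(i,P,o)
d=np.array(o['ee_pos'])[:2]-[574.66,279.98];print(d@[.0686,.9976],d@[-.9976,.0686])
```

```text
t 9.383
qpos [ 0.367  0.526  1.706 -0.005  0.914  0.438]
ee_pos [571.779 230.886 130.895]
orientation [-1.575  0.055 -0.052]
ft_force [-0.502 -8.265  6.917]
moment [-1.102  0.136 -0.032]
width 9.948
top plane y=0.0007 x + 0.0239 z + -50.62 n=10080
edge angle 179.9751062568444 x range [-100.3  -97.7   98.5  100.7] z range [26.8 27.3 46.6 48.5] y mid -49.7236218857514
-49.17361601556022 -0.4932860231709548
```

View pics/w8.png

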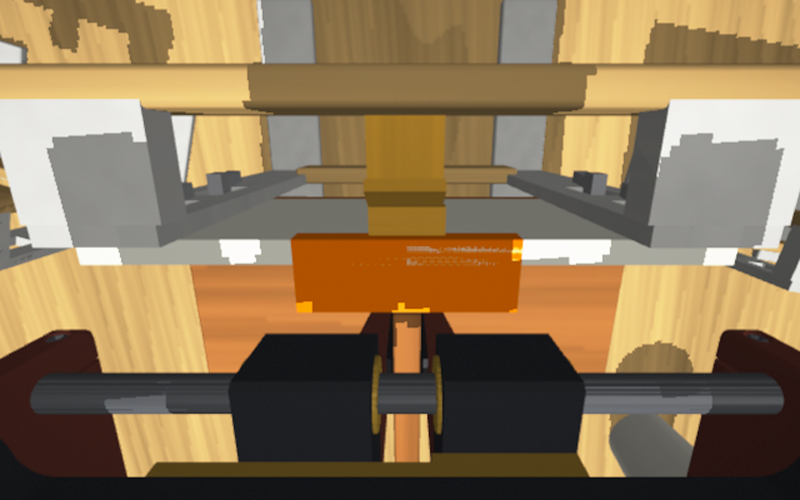

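jog_arm:
  steps:
    - {"dp": [0, 0, -0.03], "turn": [0, 0, 0], "claw": 0}
    - {"dp": [0, 0, -0.05], "turn": [0, 0, 0], "claw": 0}
    - {"dp": [0, 0, -0.05], "turn": [0, 0, 0], "claw": 0}
    - {"dp": [0, 0, -0.05], "turn": [0, 0, 0], "claw": 0}

```text
t: 9.77
ee_pos: [571.9, 230.2, 129.0]
orientation: [-1.576, 0.055, -0.052]
ft_force: [-6.8, -9.4, 19.0]
width: 9.6
```

Run:
```python
from stand import *
st()
o=ctrl.get_obs();i,P=cam('wrist'); save(i,'w9.png',1.25); meas(i,P,o)
M=R.from_rotvec(o['orientation']).as_matrix();print(M.round(4))
d=np.array(o['ee_pos'])[:2]-[574.66,279.98];print(d@[.0686,.9976],d@[-.9976,.0686])
i,P=cam('scene'); save(i[100:260,330:490],'s9.png',4)
i,P=cam('top'); save(i[120:240,120:260],'t9.png',5)
```

```text
t 9.767
qpos [ 0.366  0.528  1.707 -0.006  0.91   0.438]
ee_pos [571.889 230.187 128.995]
orientation [-1.576  0.055 -0.052]
ft_force [-6.839 -9.385 18.985]
moment [-1.458  1.227  0.024]
width 9.602
top plane y=0.0010 x + 0.0614 z + -53.27 n=6978
edge angle 0.07892356786257437 x range [-101.   -98.    98.9  101.2] z range [27.6 28.5 45.5 46. ] y mid -50.99657630454768
[[ 0.9977 -0.0019  0.0682]
 [-0.0682 -0.0062  0.9977]
 [-0.0015 -1.     -0.0063]]
-49.86312132759779 -0.6516572093799069
```

View pics/w9.png

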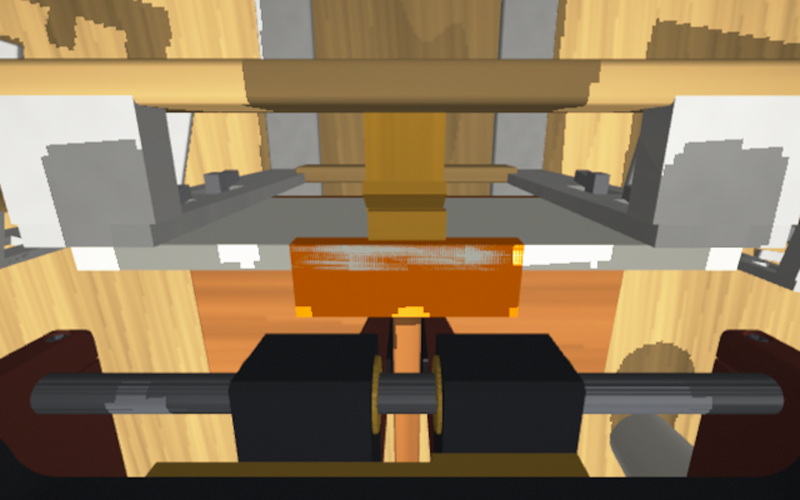

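View pics/s9.png

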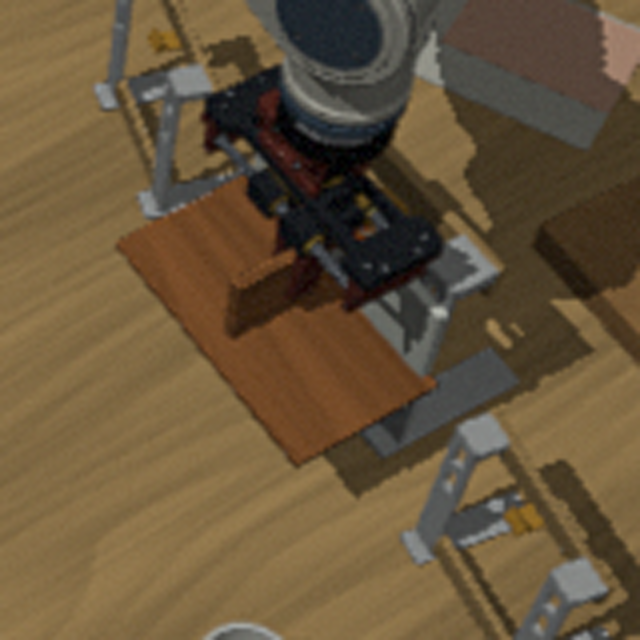

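jog_arm:
  steps:
    - {"dp": [0, 0, 0.03], "turn": [0, 0, 0], "claw": 0}
    - {"dp": [0, 0, 0.06], "turn": [0, 0, 0], "claw": 0}
    - {"dp": [0, 0, 0.08], "turn": [0, 0, 0], "claw": 0}
    - {"dp": [0, 0, 0.08], "turn": [0, 0, 0], "claw": 0}
    - {"dp": [0, 0, 0.08], "turn": [0, 0, 0], "claw": 0}

```text
t: 10.33
ee_pos: [571.5, 230.1, 135.0]
orientation: [-1.577, 0.056, -0.052]
ft_force: [-1.6, -2.5, -2.3]
width: 9.8
```

Run:
```python
from stand import *
st()
o=ctrl.get_obs();i,P=cam('wrist'); save(i,'w10.png',1.25); Q,t=meas(i,P,o)
M=R.from_rotvec(o['orientation']).as_matrix();print(M.round(4))
d=np.array(o['ee_pos'])[:2]-[574.66,279.98];print(d@[.0686,.9976],d@[-.9976,.0686])
np.savez('/tmp/w10',i=i,P=P)
# y(z) profile on plate away from ledge, and ledge
for nm,m in (('ledge',np.abs(Q[:,0])<30),('plate',(np.abs(Q[:,0])>40)&(np.abs(Q[:,0])<95))):
    for a in range(20,52,3):
        k=t&m&(Q[:,2]>a)&(Q[:,2]<a+3)
        if k.sum()>20: print(nm,a,k.sum(),np.median(Q[k,1]).round(2))
```

```text
t 10.333
qpos [ 0.366  0.52   1.705 -0.006  0.922  0.438]
ee_pos [571.517 230.13  134.973]
orientation [-1.577  0.056 -0.052]
ft_force [-1.58  -2.528 -2.322]
moment [-0.572  0.348 -0.062]
width 9.843
top plane y=0.0004 x + 0.0576 z + -53.07 n=7541
edge angle 0.06987702567067022 x range [-100.8  -98.6   99.2  100.5] z range [27.5 28.3 45.6 46.2] y mid -50.92401430086135
[[ 0.9977 -0.0028  0.0681]
 [-0.0681 -0.0065  0.9977]
 [-0.0024 -1.     -0.0067]]
-49.945563222353975 -0.2847084653017746
ledge 26 703 -50.57
ledge 29 1092 -50.79
ledge 32 1122 -50.94
ledge 35 1145 -51.14
ledge 38 1194 -51.27
ledge 41 1206 -51.45
ledge 44 1809 -48.77
ledge 47 181 -46.64
plate 35 494 -51.01
plate 38 2153 -51.25
plate 41 2218 -51.46
plate 44 2691 -50.04
plate 47 21 -53.88
```

View pics/w10.png

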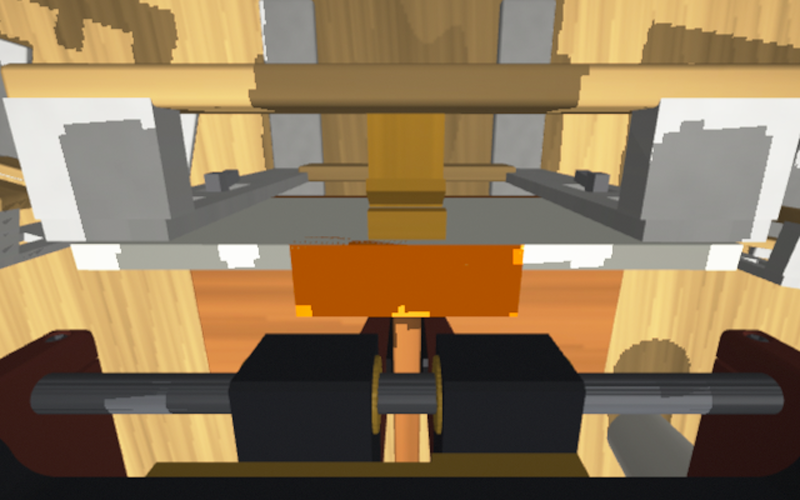

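View pics/t9.png

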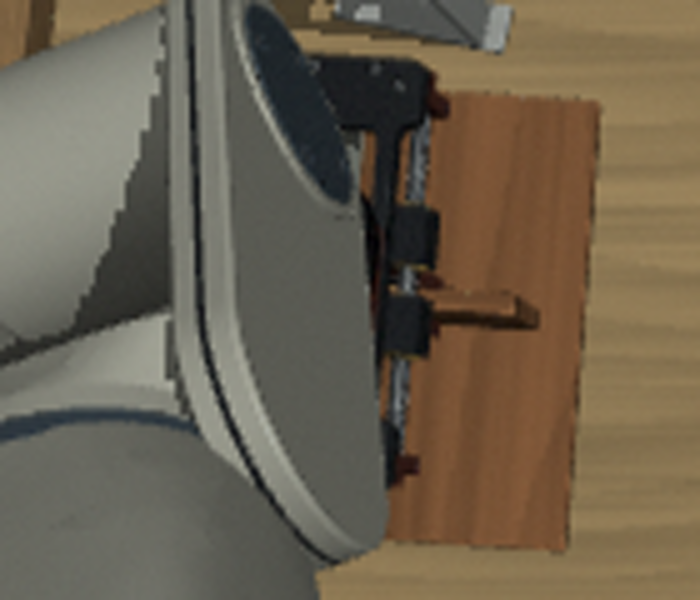

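The plane fit was polluted by the uprights; the profile shows the shelf has pitched rear-up ≈0.055 rad in the grip (catch ramp resisting while pushing at the handle). I'll level it by tilting the tool, then descend in small servo steps.

jog_arm:
  steps:
    - {"dp": [0, 0, 0.02], "turn": [-0.008, 0, 0], "claw": 0}
    - {"dp": [0, 0.01, 0.025], "turn": [-0.0175, 0.001, 0], "claw": 0}
    - {"dp": [0, 0.02, 0.025], "turn": [-0.0175, 0.001, 0], "claw": 0}
    - {"dp": [0, 0.02, 0.025], "turn": [-0.0175, 0.001, 0], "claw": 0}

```text
t: 10.72
ee_pos: [571.7, 231.3, 136.8]
orientation: [-1.633, 0.057, -0.051]
ft_force: [0.2, -6.5, -2.4]
width: 10.2
```

```bash
cat > pit.py <<'E'
from h import *
def pit(i,P,o,zmax=42.5):
    T=np.asarray(o['ee_pos']);M=R.from_rotvec(o['orientation']).as_matrix()
    Q=(P.reshape(-1,3)-T)@M; v,u=np.mgrid[0:400,0:640];u=u.ravel();v=v.ravel()
    t=np.isfinite(Q[:,2])&(v>184)&(v<262)&(Q[:,1]<-40)&(Q[:,1]>-60)&(Q[:,2]>20)&(Q[:,2]<60)
    l=t&(np.abs(Q[:,0])<30)
    q=Q[l&(Q[:,2]<zmax-2)]
    k=np.polyfit(q[:,2],q[:,1],1)
    for _ in range(3):
        g=np.abs(q[:,1]-np.polyval(k,q[:,2]))<.6; k=np.polyfit(q[g,2],q[g,1],1)
    front=np.percentile(q[g,2],1)   # ledge front at shelf x=-24
    tilt=np.arcsin(M[2,2])
    zr=front+24
    yr=np.polyval(k,zr)
    pl=t&(np.abs(Q[:,0])>45)&(np.abs(Q[:,0])<101)&(np.abs(Q[:,1]-np.polyval(k,Q[:,2]))<1)
    plf=np.percentile(Q[pl,2],1)
    w=M@np.array([0,yr,zr])+T
    x=np.array([.0686,.9976]);d=w[:2]-[574.66,279.98]
    print('slope %.4f tool tilt %.4f => shelf rear-up %.4f ; ledge front z %.1f plate front z %.1f; rear top edge stand x %.2f, world z %.2f => shelf z %.1f (above home %.1f)'%(k[0],tilt,-k[0]+tilt,front,plf,d@x,w[2],w[2]-80.7,w[2]-170.7))
    c=Q[pl,0];print('ycentre in tool x',(np.percentile(c,.5)+np.percentile(c,99.5))/2,'TCP stand y',(T[:2]-[574.66,279.98])@[-.9976,.0686])
E
python3 - <<'E'
from pit import *
st()
o=ctrl.get_obs();i,P=cam('wrist');pit(i,P,o)
E
```

```text
t 10.717
qpos [ 0.393  0.529  1.685 -0.068  0.959  0.501]
ee_pos [571.659 231.265 136.795]
orientation [-1.633  0.057 -0.051]
ft_force [ 0.233 -6.507 -2.443]
moment [-0.843  0.003 -0.098]
width 10.24
slope -0.0591 tool tilt -0.0630 => shelf rear-up -0.0040 ; ledge front z 21.5 plate front z 37.1; rear top edge stand x -0.11, world z 185.56 => shelf z 104.9 (above home 14.9)
ycentre in tool x 0.15648078074569582 TCP stand y -0.347774999205404
```

jog_arm:
  steps:
    - {"dp": [0, 0, -0.025], "turn": [-0.002, 0, 0], "claw": 0}
    - {"dp": [0, 0, -0.05], "turn": [-0.004, 0, 0], "claw": 0}
    - {"dp": [0, 0, -0.05], "turn": [-0.004, 0, 0], "claw": 0}

```text
t: 11.02
ee_pos: [572.2, 231.0, 133.0]
orientation: [-1.646, 0.056, -0.052]
ft_force: [-0.1, -6.0, -0.6]
width: 9.9
```

Run:
```python
from pit import *
st()
o=ctrl.get_obs();i,P=cam('wrist');pit(i,P,o)
```

```text
t 11.017
qpos [ 0.398  0.536  1.683 -0.082  0.958  0.515]
ee_pos [572.235 230.98  133.014]
orientation [-1.646  0.056 -0.052]
ft_force [-0.111 -6.02  -0.6  ]
moment [-0.709 -0.026 -0.024]
width 9.944
slope -0.0687 tool tilt -0.0755 => shelf rear-up -0.0068 ; ledge front z 21.2 plate front z 36.8; rear top edge stand x -0.06, world z 181.68 => shelf z 101.0 (above home 11.0)
ycentre in tool x 0.03716644066519592 TCP stand y -0.9424192893717702
```

jog_arm:
  steps:
    - {"dp": [-0.005, 0, -0.025], "turn": [-0.002, 0, 0], "claw": 0}
    - {"dp": [-0.01, 0, -0.05], "turn": [-0.004, 0, 0], "claw": 0}
    - {"dp": [-0.01, 0, -0.05], "turn": [-0.004, 0, 0], "claw": 0}

```text
t: 11.32
ee_pos: [572.4, 230.4, 130.2]
orientation: [-1.659, 0.054, -0.054]
ft_force: [-0.1, -9.2, 6.8]
width: 9.8
```

Run:
```python
from pit import *
st()
o=ctrl.get_obs();i,P=cam('wrist');pit(i,P,o)
```

```text
t 11.317
qpos [ 0.404  0.542  1.682 -0.098  0.958  0.53 ]
ee_pos [572.431 230.38  130.226]
orientation [-1.659  0.054 -0.054]
ft_force [-0.145 -9.156  6.839]
moment [-1.306  0.107 -0.062]
width 9.816
slope -0.1110 tool tilt -0.0886 => shelf rear-up 0.0224 ; ledge front z 20.2 plate front z 34.7; rear top edge stand x -0.76, world z 180.78 => shelf z 100.1 (above home 10.1)
ycentre in tool x 0.2728089456141518 TCP stand y -1.1789425884412519
```

Catch resistance begins at ≈+10 mm with prongs already overlapping behind the uprights; gripping lower torque-slips. Release a little (fingers stay straddling the divider) and see how it sits.

jog_arm:
  steps:
    - {"dp": [0, 0.006, 0], "turn": [0, 0, 0], "claw": 0}
    - {"dp": [0, 0.006, 0], "turn": [0, 0, 0], "claw": 0.16}
    - {"dp": [0, 0.006, 0], "turn": [0, 0, 0], "claw": 0.2}
    - {"dp": [0, 0, 0], "turn": [0, 0, 0], "claw": 0.25}

```text
t: 11.7
ee_pos: [572.9, 231.1, 130.4]
orientation: [-1.657, 0.053, -0.055]
ft_force: [0.5, -0.5, 0.2]
width: 20.4
```

Run:
```python
from pit import *
st()
o=ctrl.get_obs();i,P=cam('wrist');save(i,'w11.png',1.25);pit(i,P,o)
```

```text
t 11.7
qpos [ 0.404  0.542  1.681 -0.097  0.957  0.529]
ee_pos [572.902 231.055 130.449]
orientation [-1.657  0.053 -0.055]
ft_force [ 0.515 -0.497  0.197]
moment [-0.022  0.129 -0.015]
width 20.357
slope -0.1170 tool tilt -0.0872 => shelf rear-up 0.0298 ; ledge front z 20.2 plate front z 32.0; rear top edge stand x -0.16, world z 180.55 => shelf z 99.9 (above home 9.9)
ycentre in tool x -0.28451017995034533 TCP stand y -1.601996146497213
```

View pics/w11.png

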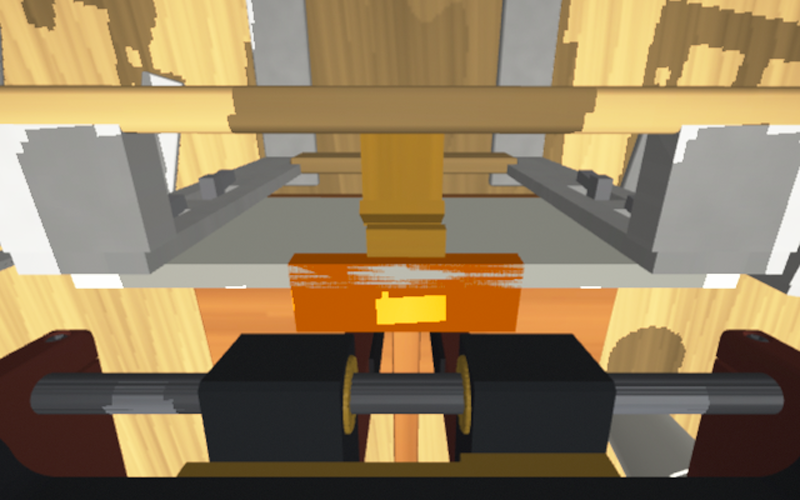

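Shelf hangs by itself at +9.9 mm, pitch 0.03. Withdraw upward, straighten the tool, close and move over the ledge.

jog_arm:
  steps:
    - {"dp": [0, 0, 0], "turn": [0, 0, 0], "claw": 0.35}
    - {"dp": [0, 0, 0], "turn": [0, 0, 0], "claw": 0.4}
    - {"dp": [0, 0, 0.2], "turn": [0, 0, 0], "claw": 0.4}
    - {"dp": [0, 0, 0.5], "turn": [0, 0, 0], "claw": 0.4}
    - {"dp": [0, 0, 0.8], "turn": [0.01, 0, 0], "claw": 0.3}
    - {"dp": [0, 0, 1], "turn": [0.027, 0, 0], "claw": 0}
    - {"dp": [0, 0, 1], "turn": [0.027, 0, 0], "claw": 0}
    - {"dp": [0, 0, 1], "turn": [0.027, 0, 0], "claw": 0}
    - {"dp": [0, 0, 1], "turn": [0.027, 0, 0], "claw": 0}
    - {"dp": [0, 0, 1], "turn": [0.027, 0, 0], "claw": 0}
    - {"dp": [0, 0, 1], "turn": [0.027, 0, 0], "claw": 0}

```text
t: 12.67
ee_pos: [572.1, 230.9, 208.9]
orientation: [-1.574, 0.056, -0.049]
ft_force: [0.1, -0.4, 0.0]
width: 0.6
```

jog_arm:
  steps:
    - {"dp": [0.01, 0.2, 0], "turn": [0, 0, 0], "claw": 0}
    - {"dp": [0.025, 0.43, 0], "turn": [0, 0, 0], "claw": 0}
    - {"dp": [0.025, 0.43, 0], "turn": [0, 0, 0], "claw": 0}
    - {"dp": [0.025, 0.43, 0], "turn": [0, 0, 0], "claw": 0}

```text
t: 13.0
ee_pos: [573.7, 266.5, 208.1]
orientation: [-1.575, 0.055, -0.047]
ft_force: [0.5, -0.3, -0.8]
width: 0.2
```

Run:
```python
from pit import *
st()
o=ctrl.get_obs();M=R.from_rotvec(o['orientation']).as_matrix();print(M.round(3))
d=np.array(o['ee_pos'])[:2]-[574.66,279.98];print(d@[.0686,.9976],d@[-.9976,.0686])
i,P=cam('wrist');save(i,'w12.png',1.25);np.savez('/tmp/w12',i=i,P=P)
i,P=cam('scene'); save(i[100:260,330:490],'s12.png',4)
```

```text
t 13.0
qpos [ 0.417  0.453  1.619 -0.002  1.077  0.484]
ee_pos [573.655 266.529 208.102]
orientation [-1.575  0.055 -0.047]
ft_force [ 0.457 -0.317 -0.788]
moment [-0.071  0.06   0.006]
width 0.239
[[ 0.998 -0.005  0.065]
 [-0.065 -0.005  0.998]
 [-0.005 -1.    -0.005]]
-13.487518805685342 0.07938199046469063
```

View pics/w12.png

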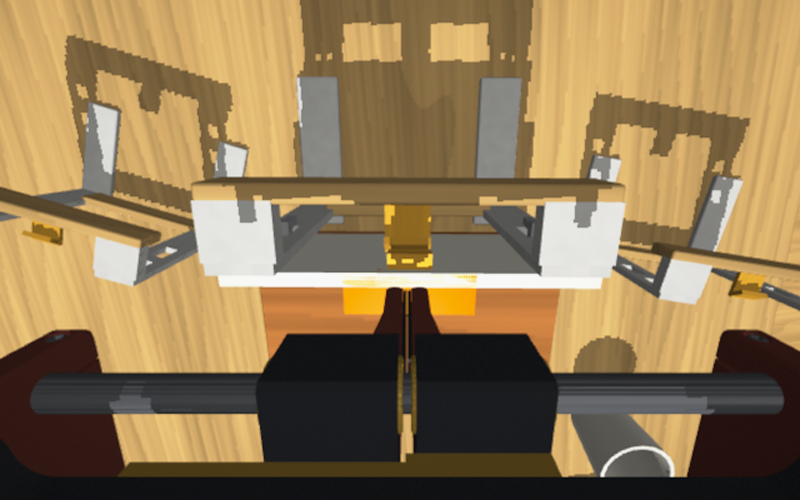

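View pics/s12.png

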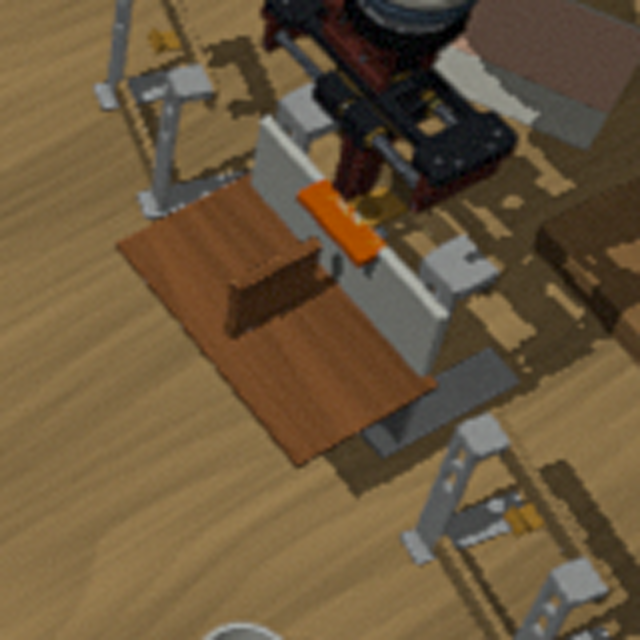

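jog_arm:
  steps:
    - {"dp": [0, 0, -0.1], "turn": [0, 0, 0], "claw": 0}
    - {"dp": [0, 0.01, -0.22], "turn": [0, 0, 0], "claw": 0}
    - {"dp": [0, 0.01, -0.31], "turn": [0, 0, 0], "claw": 0}
    - {"dp": [0, 0.01, -0.34], "turn": [0, 0, 0], "claw": 0}
    - {"dp": [0, 0.01, -0.36], "turn": [0, 0, 0], "claw": 0}
    - {"dp": [0, 0.01, -0.38], "turn": [0, 0, 0], "claw": 0}
    - {"dp": [0, 0.01, -0.38], "turn": [0, 0, 0], "claw": 0}

```text
t: 13.68
ee_pos: [573.6, 265.9, 177.9]
orientation: [-1.575, 0.057, -0.048]
ft_force: [-1.1, -0.4, 3.2]
width: 0.3
```

jog_arm:
  steps:
    - {"dp": [0, 0, -0.012], "turn": [0, 0, 0], "claw": 0}
    - {"dp": [0, 0, -0.025], "turn": [0, 0, 0], "claw": 0}
    - {"dp": [0, 0, -0.025], "turn": [0, 0, 0], "claw": 0}

```text
t: 13.93
ee_pos: [574.0, 266.1, 176.4]
orientation: [-1.574, 0.057, -0.049]
ft_force: [-1.4, 0.0, 5.7]
width: 0.4
```

jog_arm:
  steps:
    - {"dp": [0, 0, -0.012], "turn": [0, 0, 0], "claw": 0}
    - {"dp": [0, 0, -0.025], "turn": [0, 0, 0], "claw": 0}
    - {"dp": [0, 0, -0.025], "turn": [0, 0, 0], "claw": 0}

```text
t: 14.18
ee_pos: [574.2, 266.4, 174.9]
orientation: [-1.573, 0.056, -0.05]
ft_force: [-1.6, 1.1, 6.2]
width: 0.2
```

Moving down with only ~6 N. Continue.

jog_arm:
  steps:
    - {"dp": [-0.006, 0, -0.02], "turn": [0, 0, 0], "claw": 0}
    - {"dp": [-0.006, 0, -0.04], "turn": [0, 0, 0], "claw": 0}
    - {"dp": [-0.006, 0, -0.04], "turn": [0, 0, 0], "claw": 0}

```text
t: 14.43
ee_pos: [574.5, 266.8, 172.4]
orientation: [-1.572, 0.055, -0.052]
ft_force: [-0.5, 1.4, 5.5]
width: 0.5
```

jog_arm:
  steps:
    - {"dp": [0, 0, -0.02], "turn": [0, 0, 0], "claw": 0}
    - {"dp": [0, 0, -0.035], "turn": [0, 0, 0], "claw": 0}
    - {"dp": [0, 0, -0.035], "turn": [0, 0, 0], "claw": 0}

```text
t: 14.68
ee_pos: [574.9, 267.2, 170.1]
orientation: [-1.571, 0.055, -0.053]
ft_force: [-1.6, 2.1, 5.3]
width: 0.5
```

jog_arm:
  steps:
    - {"dp": [0, 0, -0.015], "turn": [0, 0, 0], "claw": 0}
    - {"dp": [0, 0, -0.025], "turn": [0, 0, 0], "claw": 0}
    - {"dp": [0, 0, -0.025], "turn": [0, 0, 0], "claw": 0}

```text
t: 14.93
ee_pos: [575.0, 267.3, 169.9]
orientation: [-1.57, 0.055, -0.053]
ft_force: [-6.3, -1.9, 17.1]
width: 0.9
```

Run:
```python
from pit import *
st()
i,P=cam('wrist');save(i[150:260,250:400],'w13.png',5)
```

```text
t 14.933
qpos [0.416 0.497 1.646 0.    1.    0.485]
ee_pos [574.957 267.286 169.879]
orientation [-1.57   0.055 -0.053]
ft_force [-6.266 -1.854 17.14 ]
moment [-0.232  1.173 -0.038]
width 0.908
```

View pics/w13.png

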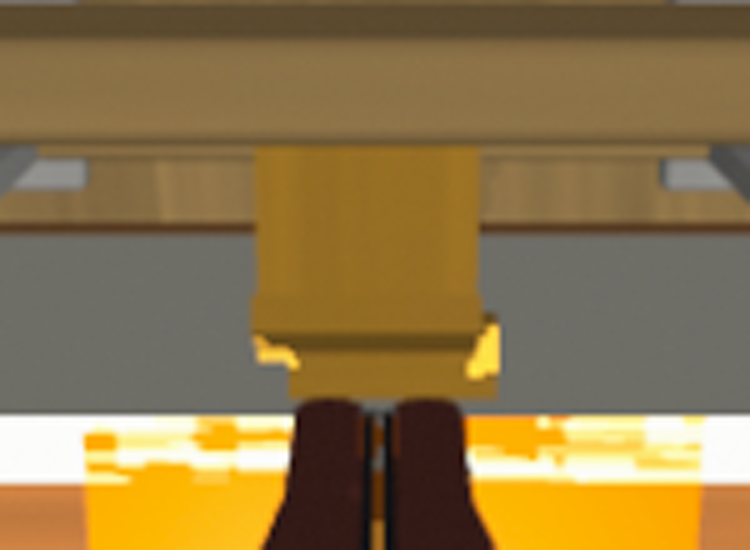

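jog_arm:
  steps:
    - {"dp": [0, 0, -0.02], "turn": [0, 0, 0], "claw": 0}
    - {"dp": [0, 0, -0.025], "turn": [0, 0, 0], "claw": 0}
    - {"dp": [0, 0, -0.025], "turn": [0, 0, 0], "claw": 0}

```text
t: 15.23
ee_pos: [574.9, 267.3, 169.9]
orientation: [-1.57, 0.055, -0.053]
ft_force: [-6.9, -1.4, 18.5]
width: 0.5
```

jog_arm:
  steps:
    - {"dp": [-0.02, 0, 0.1], "turn": [0, 0, 0], "claw": 0}
    - {"dp": [-0.02, 0, 0.4], "turn": [0, 0, 0], "claw": 0}
    - {"dp": [-0.02, -0.1, 0.7], "turn": [0, 0, 0], "claw": 0}
    - {"dp": [-0.02, -0.4, 0.7], "turn": [0, 0, 0], "claw": 0}
    - {"dp": [-0.02, -0.6, 0.7], "turn": [0, 0, 0], "claw": 0}
    - {"dp": [-0.02, -0.6, 0.7], "turn": [0, 0, 0], "claw": 0}
    - {"dp": [-0.02, -0.6, 0.7], "turn": [0, 0, 0], "claw": 0}

```text
t: 15.82
ee_pos: [572.8, 218.2, 224.8]
orientation: [-1.57, 0.058, -0.054]
ft_force: [0.5, 0.2, -1.0]
width: 0.3
```

Run:
```python
from pit import *
st()
i,P=cam('wrist');save(i,'w14.png',1.25);np.savez('/tmp/w14',i=i,P=P)
p=P.reshape(-1,3)
x=np.array([.0686,.9976]);y=np.array([-.9976,.0686]);d=p[:,:2]-[574.66,279.98]
L=np.c_[d@x,d@y,p[:,2]]
np.set_printoptions(suppress=True)
ok=np.isfinite(L[:,0])
t=ok&(L[:,2]>163)&(L[:,2]<176)&(L[:,0]>-30)&(L[:,0]<1)
pc=lambda a:np.percentile(a,[0.2,1,50,99,99.8]).round(1)
print('plate/ledge x',pc(L[t,0]),'y',pc(L[t,1]),'z',pc(L[t,2]))
led=t&(np.abs(L[:,1])<30)&(L[:,0]<-3); pl=t&(np.abs(L[:,1])>45)&(L[:,0]<-1)
print('pitch ledge',np.polyfit(L[led,0],L[led,2],1),'plate y',pc(L[pl,1]),pc(L[pl,2]))
b=ok&(L[:,2]>85)&(L[:,2]<110)&(L[:,0]<-40)&(L[:,0]>-125)&(np.abs(L[:,1])<115)&(np.abs(L[:,1])>20)
if b.sum()>50: print('board',b.sum(),np.polyfit(L[b,0],L[b,2],1),pc(L[b,2]))
for a in range(-4,40,1):
    k=ok&(np.abs(L[:,1])<8)&(L[:,0]>a)&(L[:,0]<a+1)&(L[:,2]>150)
    if k.sum(): print(a,k.sum(),np.median(L[k,2]).round(1),end=' | ')
g=ok&(L[:,0]>1)&(L[:,0]<4)&(L[:,2]>155)&(np.abs(L[:,1])<25); print('\ntab y',pc(L[g,1]))
g=ok&(L[:,0]>14)&(L[:,0]<30)&(L[:,2]>155)&(np.abs(L[:,1])<25); print('catch y',pc(L[g,1]))
```

```text
t 15.817
qpos [3.440e-01 4.040e-01 1.654e+00 1.000e-03 1.086e+00 4.150e-01]
ee_pos [572.794 218.153 224.836]
orientation [-1.57   0.058 -0.054]
ft_force [ 0.49   0.245 -1.016]
moment [-0.017  0.076 -0.006]
width 0.276
plate/ledge x [-26.3 -26.1  -8.6   0.    0.7] y [-102.3  -99.5   -3.6   93.4   96.2] z [163.3 164.1 170.3 172.  172.3]
pitch ledge [  0.0274028  170.66939847] plate y [-102.6 -102.1  -49.8   95.9   96.9] [163.5 164.4 170.5 172.  172.2]
board 13868 [ 0.02517522 98.63634441] [94.3 94.7 96.7 98.7 99.2]
-4 44 170.5 | -3 45 169.3 | -2 25 165.4 | -1 33 165.4 | 0 36 165.9 | 1 23 165.8 | 2 46 165.7 | 3 23 165.7 | 4 39 166.2 | 5 31 171.7 | 6 24 172.7 | 7 48 174.5 | 8 24 176.4 | 9 48 177.7 | 10 47 180.4 | 11 25 181.2 | 12 48 180.2 | 13 24 179.4 | 14 48 174.9 | 15 24 171.4 | 16 48 171.3 | 17 40 171.4 | 18 32 171.2 | 19 47 171.2 | 20 24 171.2 | 21 48 171.3 | 22 24 171.0 | 23 46 171.2 | 24 44 171.3 | 25 28 171.1 | 26 48 171.3 | 27 25 171.3 | 28 47 171.1 | 29 44 171.3 | 30 28 170.9 | 31 48 171.2 | 32 37 171.6 | 33 154 184.7 | 34 61 196.4 | 35 43 196.7 | 36 53 196.7 | 37 51 196.6 | 38 55 196.7 | 39 53 196.9 | 
tab y [-14.8 -14.8  -2.9   9.    9. ]
catch y [-11.7 -11.6  -0.2  11.7  11.8]
```

View pics/w14.png

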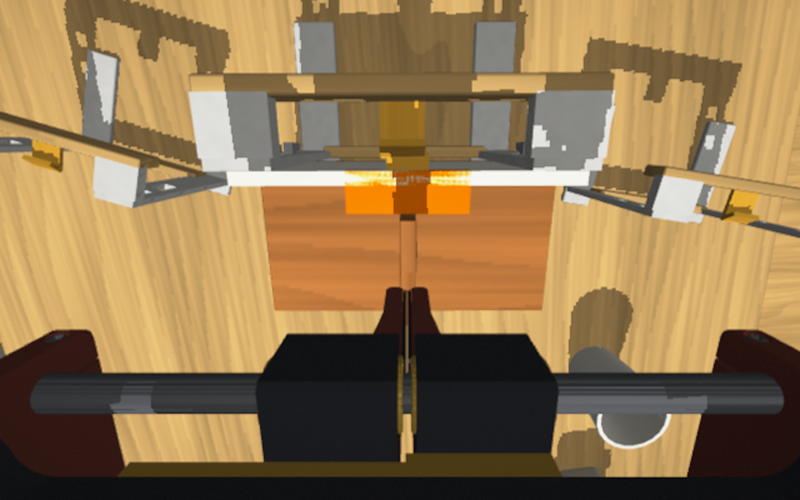

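Tab top reads z≈165 with the catch tip at x≈5 over it: the shelf is home and latched (pitch ≈0.027). Now over to the green cactus.

jog_arm:
  steps:
    - {"dp": [-0.08, -0.33, 0.1], "turn": [0, 0, 0], "claw": 0}
    - {"dp": [-0.16, -0.67, 0.1], "turn": [0, 0, 0], "claw": 0}
    - {"dp": [-0.24, -1, 0.1], "turn": [0, 0, 0], "claw": 0}

```text
t: 16.12
ee_pos: [553.3, 138.9, 232.1]
orientation: [-1.57, 0.056, -0.051]
ft_force: [1.1, 0.3, -0.3]
width: 0.6
```

jog_arm:
  steps:
    - {"dp": [-0.12, -0.5, 0], "turn": [0, 0, 0], "claw": 1}
    - {"dp": [-0.24, -1, 0], "turn": [0, 0, 0], "claw": 1}
    - {"dp": [-0.24, -1, 0], "turn": [0, 0, 0], "claw": 1}

```text
t: 16.37
ee_pos: [531.8, 54.5, 231.1]
orientation: [-1.572, 0.061, -0.051]
ft_force: [0.2, 0.6, -0.3]
width: 17.3
```

jog_arm:
  steps:
    - {"dp": [-0.12, -0.5, 0], "turn": [0, 0, 0], "claw": 1}
    - {"dp": [-0.24, -1, 0], "turn": [0, 0, 0], "claw": 1}
    - {"dp": [-0.24, -1, 0], "turn": [0, 0, 0], "claw": 1}

```text
t: 16.62
ee_pos: [511.1, -29.1, 230.2]
orientation: [-1.573, 0.065, -0.051]
ft_force: [-1.0, -0.5, -0.2]
width: 36.8
```

jog_arm:
  steps:
    - {"dp": [-0.12, -0.5, 0], "turn": [0, 0, 0], "claw": 1}
    - {"dp": [-0.24, -1, 0], "turn": [0, 0, 0], "claw": 1}
    - {"dp": [-0.24, -1, 0], "turn": [0, 0, 0], "claw": 1}

```text
t: 16.87
ee_pos: [490.9, -112.8, 229.7]
orientation: [-1.574, 0.068, -0.052]
ft_force: [-0.4, 0.0, -0.5]
width: 57.1
```

jog_arm:
  steps:
    - {"dp": [-0.12, -0.5, 0], "turn": [0, 0, 0], "claw": 1}
    - {"dp": [-0.24, -1, 0], "turn": [0, 0, 0], "claw": 1}
    - {"dp": [-0.24, -1, 0], "turn": [0, 0, 0], "claw": 1}

```text
t: 17.12
ee_pos: [471.2, -196.5, 229.3]
orientation: [-1.575, 0.071, -0.054]
ft_force: [0.0, -0.8, 0.4]
width: 77.2
```

jog_arm:
  steps:
    - {"dp": [-0.12, -0.5, 0], "turn": [0, 0, 0], "claw": 1}
    - {"dp": [-0.24, -1, 0], "turn": [0, 0, 0], "claw": 1}
    - {"dp": [-0.24, -1, 0], "turn": [0, 0, 0], "claw": 1}
    - {"dp": [-0.24, -1, 0], "turn": [0, 0, 0], "claw": 1}

```text
t: 17.45
ee_pos: [452.2, -277.1, 228.7]
orientation: [-1.575, 0.073, -0.057]
ft_force: [-0.4, 0.6, -0.3]
width: 87.6
```

Run:
```python
from pit import *
st()
i,P=cam('wrist');save(i,'w15.png',1.25);np.savez('/tmp/w15',i=i,P=P)
i,P=cam('top');save(i,'t15.png',1.25)
```

```text
t 17.45
qpos [-0.567  0.28   1.829 -0.011  1.039 -0.478]
ee_pos [ 452.206 -277.08   228.732]
orientation [-1.575  0.073 -0.057]
ft_force [-0.362  0.576 -0.337]
moment [-0.054  0.051 -0.057]
width 87.614
```

View pics/w15.png

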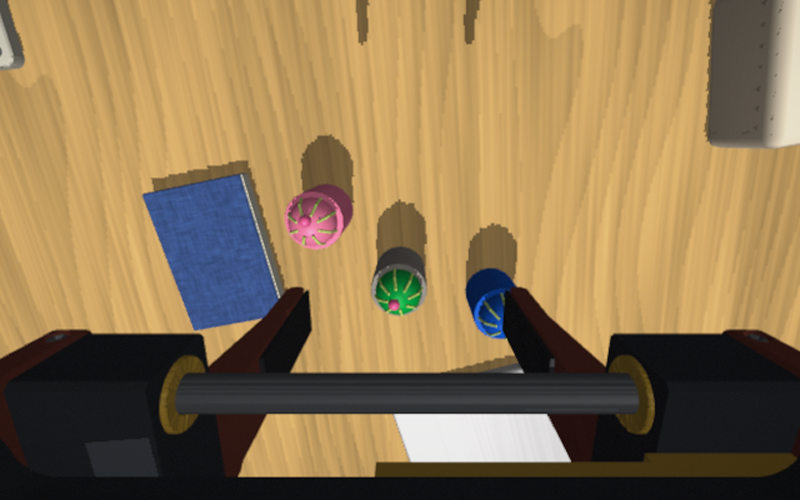

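View pics/t15.png

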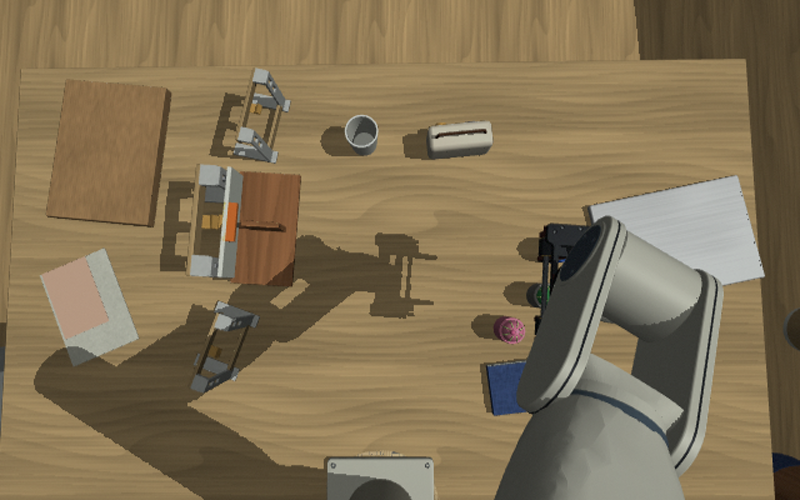

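Green cactus in the wrist image at (399,285), blue one right at (490,305), pink left at (315,218). Locate it from depth.

Run:
```python
from pit import *
d=np.load('/tmp/w15.npz');P=d['P'].reshape(-1,3);I=d['i'].reshape(-1,3).astype(float)
v,u=np.mgrid[0:400,0:640];u=u.ravel();v=v.ravel()
for nm,(a,b,c,e) in dict(green=(290,350,190,260),pink=(220,285,145,205),blue=(368,405,210,275)).items():
    s=np.isfinite(P[:,2])&(u>a)&(u<b)&(v>c)&(v<e)&(P[:,2]>20)&(P[:,2]<95)
    q=P[s]; 
    for lo,hi in((52,64),(64,95),(20,95)):
        w=q[(q[:,2]>lo)&(q[:,2]<hi)]
        print(nm,lo,hi,len(w),np.round(cv2.minEnclosingCircle(w[:,:2].astype(np.float32))[0],1),round(cv2.minEnclosingCircle(w[:,:2].astype(np.float32))[1],1),w[:,2].max().round(1))
o=ctrl.get_obs();M=R.from_rotvec(o['orientation']).as_matrix();print(M.round(3),np.degrees(np.arctan2(M[1,0],M[0,0])))
```

```text
green 52 64 509 [ 438.8 -332.7] 26.0 63.9
green 64 95 1043 [ 439.1 -332.2] 22.1 89.1
green 20 95 1847 [ 438.7 -332.7] 26.0 89.1
pink 52 64 571 [ 370.7 -262.6] 26.0 64.0
pink 64 95 1198 [ 370.5 -262.2] 21.9 89.6
pink 20 95 2023 [ 370.6 -262.6] 26.0 89.6
blue 52 64 337 [ 530.6 -363.4] 25.7 63.9
blue 64 95 533 [ 528.5 -362.1] 20.6 84.6
blue 20 95 1228 [ 530.7 -363.3] 25.8 84.6
[[ 0.997 -0.011  0.08 ]
 [-0.08  -0.004  0.997]
 [-0.011 -1.    -0.005]] -4.564362890041063
```

jog_arm:
  steps:
    - {"dp": [-0.08, -0.35, -0.1], "turn": [0.0013, -0.0035, 0], "claw": 1}
    - {"dp": [-0.167, -0.69, -0.4], "turn": [0.0013, -0.0035, 0], "claw": 1}
    - {"dp": [-0.167, -0.69, -0.8], "turn": [0.0013, -0.0035, 0], "claw": 1}
    - {"dp": [-0.167, -0.69, -1], "turn": [0.0013, -0.0035, 0], "claw": 1}
    - {"dp": [-0.167, -0.69, -1], "turn": [0.0013, -0.0035, 0], "claw": 1}
    - {"dp": [-0.167, -0.69, -1], "turn": [0.0013, -0.0035, 0], "claw": 1}

```text
t: 18.05
ee_pos: [439.4, -328.4, 148.2]
orientation: [-1.568, 0.063, -0.059]
ft_force: [-0.6, -0.3, -0.6]
width: 87.7
```

jog_arm:
  steps:
    - {"dp": [-0.008, -0.05, -0.2], "turn": [0, 0, 0], "claw": 1}
    - {"dp": [-0.008, -0.05, -0.45], "turn": [0, 0, 0], "claw": 1}
    - {"dp": [-0.008, -0.05, -0.6], "turn": [0, 0, 0], "claw": 1}
    - {"dp": [-0.008, -0.05, -0.6], "turn": [0, 0, 0], "claw": 1}

```text
t: 18.38
ee_pos: [438.5, -331.0, 99.3]
orientation: [-1.567, 0.063, -0.057]
ft_force: [-0.0, -0.1, 0.1]
width: 87.5
```

Run:
```python
from pit import *
st();o=ctrl.get_obs();M=R.from_rotvec(o['orientation']).as_matrix();print(M.round(3))
i,P=cam('wrist');save(i,'w16.png',1.25)
```

```text
t 18.383
qpos [-0.668  0.492  1.872  0.     0.783 -0.592]
ee_pos [ 438.543 -331.014   99.253]
orientation [-1.567  0.063 -0.057]
ft_force [-0.031 -0.117  0.091]
moment [-0.031  0.081  0.025]
width 87.456
[[ 0.997 -0.004  0.076]
 [-0.076  0.003  0.997]
 [-0.004 -1.     0.003]]
```

View pics/w16.png

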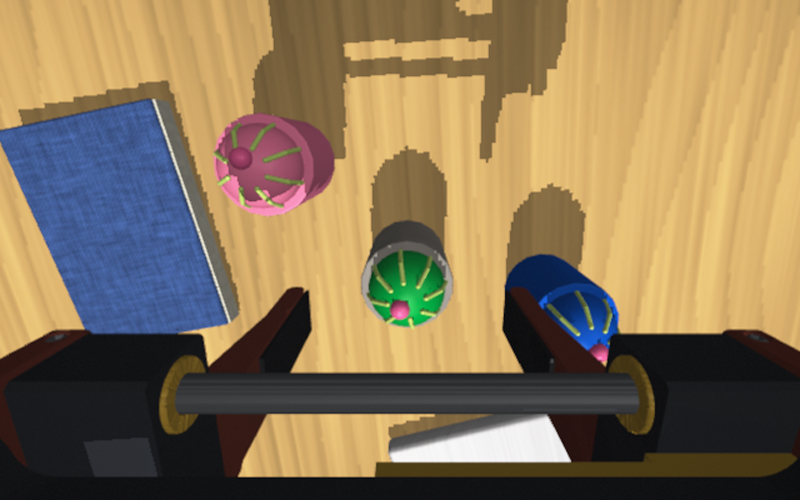

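jog_arm:
  steps:
    - {"dp": [0, -0.02, -0.2], "turn": [0, 0, 0], "claw": 1}
    - {"dp": [0, -0.02, -0.45], "turn": [-0.001, -0.001, 0], "claw": 1}
    - {"dp": [0, -0.02, -0.7], "turn": [-0.001, -0.001, 0], "claw": 1}
    - {"dp": [0, -0.02, -0.91], "turn": [-0.001, -0.001, 0], "claw": 1}
    - {"dp": [0, -0.02, -0.91], "turn": [-0.001, -0.001, 0], "claw": 1}
    - {"dp": [0, -0.02, -0.91], "turn": [-0.001, -0.001, 0], "claw": 1}

```text
t: 18.93
ee_pos: [439.3, -333.1, 28.1]
orientation: [-1.57, 0.06, -0.06]
ft_force: [-0.5, -1.3, 0.3]
width: 88.0
```

jog_arm:
  steps:
    - {"dp": [0, 0, 0], "turn": [0, 0, 0], "claw": 0}
    - {"dp": [0, 0, 0], "turn": [0, 0, 0], "claw": 0}
    - {"dp": [0, 0, 0], "turn": [0, 0, 0], "claw": 0}
    - {"dp": [0, 0, 0], "turn": [0, 0, 0], "claw": 0}
    - {"dp": [0, 0, 0], "turn": [0, 0, 0], "claw": 0}
    - {"dp": [0, 0, 0], "turn": [0, 0, 0], "claw": 0}
    - {"dp": [0, 0, 0], "turn": [0, 0, 0], "claw": 0}
    - {"dp": [0, 0, 0], "turn": [0, 0, 0], "claw": 0}
    - {"dp": [0, 0, 0], "turn": [0, 0, 0], "claw": 0}

```text
t: 19.68
ee_pos: [439.2, -333.1, 28.5]
orientation: [-1.57, 0.06, -0.06]
ft_force: [-2.4, 1.1, 5.1]
width: 51.6
```

jog_arm:
  steps:
    - {"dp": [0, 0, 0.1], "turn": [0, 0, 0], "claw": 0}
    - {"dp": [0, 0, 0.3], "turn": [0, 0, 0], "claw": 0}
    - {"dp": [0, 0, 0.5], "turn": [0, 0, 0], "claw": 0}
    - {"dp": [0, 0, 0.75], "turn": [0, 0, 0], "claw": 0}
    - {"dp": [0, 0, 1], "turn": [0, 0, 0], "claw": 0}

```text
t: 20.1
ee_pos: [438.8, -332.7, 109.1]
orientation: [-1.57, 0.061, -0.059]
ft_force: [-0.2, -0.4, -2.2]
width: 51.8
```

Run:
```python
from pit import *
st();o=ctrl.get_obs();M=R.from_rotvec(o['orientation']).as_matrix();print(M.round(3))
i,P=cam('wrist');save(i,'w17.png',1.25)
```

```text
t 20.1
qpos [-0.67   0.476  1.868 -0.     0.798 -0.594]
ee_pos [ 438.78  -332.746  109.088]
orientation [-1.57   0.061 -0.059]
ft_force [-0.22  -0.416 -2.157]
moment [-0.082  0.045  0.028]
width 51.823
[[ 0.997 -0.001  0.076]
 [-0.076  0.     0.997]
 [-0.001 -1.     0.   ]]
```

View pics/w17.png

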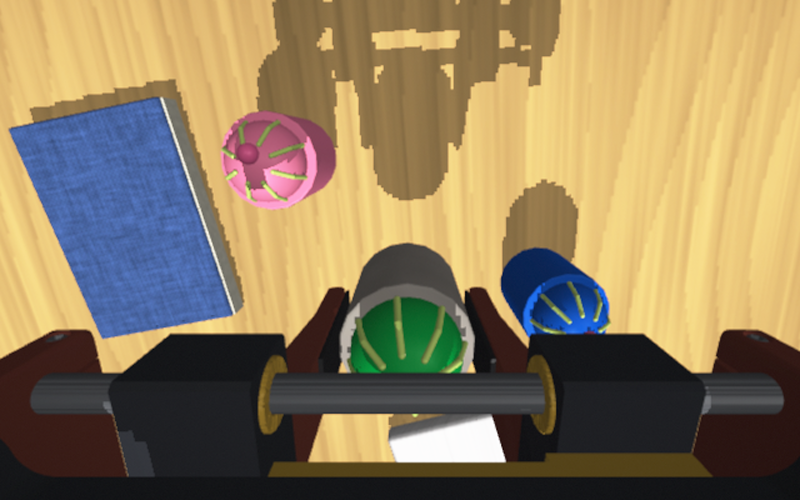

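Cactus held (width 51.8, ≈2.2 N). Carry it to the shelf.

jog_arm:
  steps:
    - {"dp": [0, 0, 0.25], "turn": [0, 0, 0], "claw": 0}
    - {"dp": [0.02, 0.15, 0.5], "turn": [0, 0, 0], "claw": 0}
    - {"dp": [0.05, 0.4, 0.7], "turn": [0, 0, 0], "claw": 0}
    - {"dp": [0.09, 0.7, 0.7], "turn": [0, 0, 0], "claw": 0}
    - {"dp": [0.135, 1, 0.7], "turn": [0, 0, 0], "claw": 0}

```text
t: 20.57
ee_pos: [451.9, -253.9, 169.6]
orientation: [-1.574, 0.057, -0.065]
ft_force: [0.5, -0.4, -2.8]
width: 51.5
```

jog_arm:
  steps:
    - {"dp": [0.045, 0.33, 0], "turn": [0, 0, 0], "claw": 0}
    - {"dp": [0.09, 0.67, 0], "turn": [0, 0, 0], "claw": 0}
    - {"dp": [0.135, 1, 0], "turn": [0, 0, 0], "claw": 0}

```text
t: 20.82
ee_pos: [462.3, -172.6, 169.2]
orientation: [-1.574, 0.057, -0.066]
ft_force: [-1.0, -0.2, -2.5]
width: 51.5
```

jog_arm:
  steps:
    - {"dp": [0.045, 0.33, 0], "turn": [0, 0, 0], "claw": 0}
    - {"dp": [0.09, 0.67, 0], "turn": [0, 0, 0], "claw": 0}
    - {"dp": [0.135, 1, 0], "turn": [0, 0, 0], "claw": 0}

```text
t: 21.07
ee_pos: [472.7, -91.1, 168.8]
orientation: [-1.573, 0.058, -0.065]
ft_force: [-0.5, -0.2, -2.0]
width: 51.8
```

jog_arm:
  steps:
    - {"dp": [0.045, 0.33, 0], "turn": [0, 0, 0], "claw": 0}
    - {"dp": [0.09, 0.67, 0], "turn": [0, 0, 0], "claw": 0}
    - {"dp": [0.135, 1, 0], "turn": [0, 0, 0], "claw": 0}

```text
t: 21.32
ee_pos: [483.1, -9.6, 168.4]
orientation: [-1.573, 0.058, -0.065]
ft_force: [0.4, -0.8, -2.0]
width: 51.5
```

jog_arm:
  steps:
    - {"dp": [0.045, 0.33, 0], "turn": [0, 0, 0], "claw": 0}
    - {"dp": [0.09, 0.67, 0], "turn": [0, 0, 0], "claw": 0}
    - {"dp": [0.135, 1, 0], "turn": [0, 0, 0], "claw": 0}
    - {"dp": [0.135, 1, 0], "turn": [0, 0, 0], "claw": 0}
    - {"dp": [0.135, 1, 0], "turn": [0, 0, 0], "claw": 0}

```text
t: 21.73
ee_pos: [493.6, 71.3, 167.9]
orientation: [-1.574, 0.056, -0.062]
ft_force: [0.8, -0.2, -2.6]
width: 51.8
```

Run:
```python
from pit import *
st();o=ctrl.get_obs();M=R.from_rotvec(o['orientation']).as_matrix();print(M.round(3))
d=np.array(o['ee_pos'])[:2]-[574.66,279.98];print(d@[.0686,.9976],d@[-.9976,.0686])
i,P=cam('wrist');save(i,'w18.png',1.25)
```

```text
t 21.733
qpos [ 0.122  0.316  1.95  -0.005  0.873  0.201]
ee_pos [493.592  71.326 167.874]
orientation [-1.574  0.056 -0.062]
ft_force [ 0.762 -0.248 -2.6  ]
moment [-0.046  0.049  0.026]
width 51.761
[[ 0.997  0.003  0.075]
 [-0.075 -0.004  0.997]
 [ 0.004 -1.    -0.003]]
-213.7149644234257 66.55991257772897
```

View pics/w18.png

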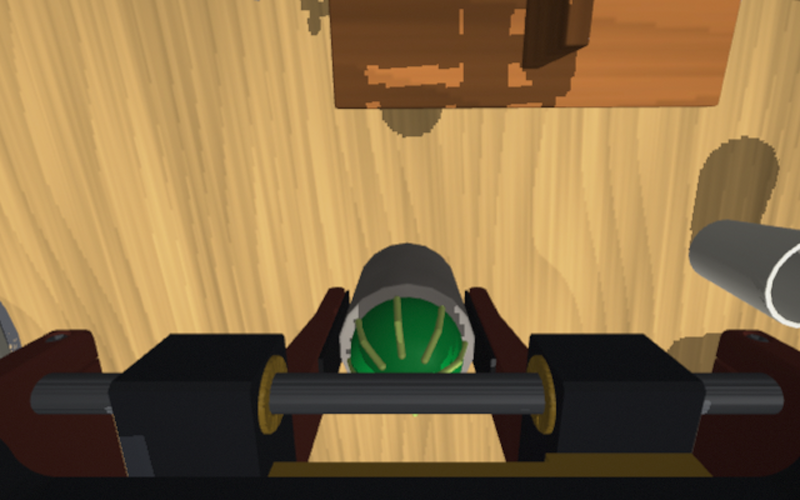

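jog_arm:
  steps:
    - {"dp": [0.03, 0.2, 0], "turn": [0, 0, 0], "claw": 0}
    - {"dp": [0.07, 0.5, 0], "turn": [0, 0, 0], "claw": 0}
    - {"dp": [0.1, 0.75, 0], "turn": [0, 0, 0], "claw": 0}
    - {"dp": [0.13, 0.95, 0], "turn": [0, 0, 0], "claw": 0}

```text
t: 22.12
ee_pos: [503.8, 146.2, 167.7]
orientation: [-1.574, 0.059, -0.064]
ft_force: [-0.1, 0.3, -2.7]
width: 51.2
```

jog_arm:
  steps:
    - {"dp": [0.03, 0.25, 0], "turn": [0, 0, 0], "claw": 0}
    - {"dp": [0.07, 0.5, -0.05], "turn": [0, 0, 0], "claw": 0}
    - {"dp": [0.1, 0.75, -0.15], "turn": [0, 0, 0], "claw": 0}
    - {"dp": [0.12, 0.92, -0.25], "turn": [0, 0, 0], "claw": 0}
    - {"dp": [0.12, 0.92, -0.25], "turn": [0, 0, 0], "claw": 0}
    - {"dp": [0.12, 0.92, -0.25], "turn": [0, 0, 0], "claw": 0}

```text
t: 22.62
ee_pos: [512.8, 218.9, 146.7]
orientation: [-1.575, 0.06, -0.062]
ft_force: [-0.8, -0.5, -1.4]
width: 51.3
```

Run:
```python
from pit import *
st();o=ctrl.get_obs();M=R.from_rotvec(o['orientation']).as_matrix();print(M.round(3))
d=np.array(o['ee_pos'])[:2]-[574.66,279.98];print(d@[.0686,.9976],d@[-.9976,.0686])
i,P=cam('wrist');save(i,'w19.png',1.25)
i,P=cam('scene'); save(i[100:260,330:490],'s19.png',4)
```

```text
t 22.617
qpos [ 0.385  0.427  1.834 -0.007  0.882  0.467]
ee_pos [512.803 218.942 146.719]
orientation [-1.575  0.06  -0.062]
ft_force [-0.767 -0.531 -1.441]
moment [-0.12   0.11   0.014]
width 51.26
[[ 0.997  0.001  0.078]
 [-0.078 -0.005  0.997]
 [ 0.001 -1.    -0.005]]
-65.13451490401867 57.521422876826506
```

View pics/w19.png

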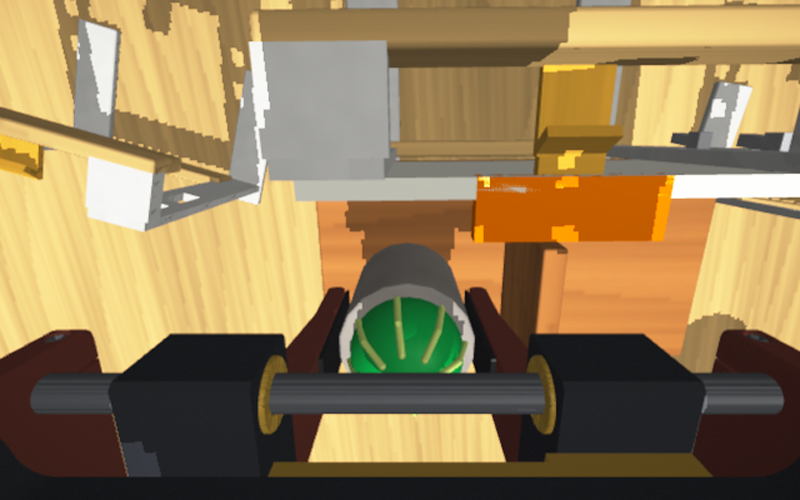

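View pics/s19.png

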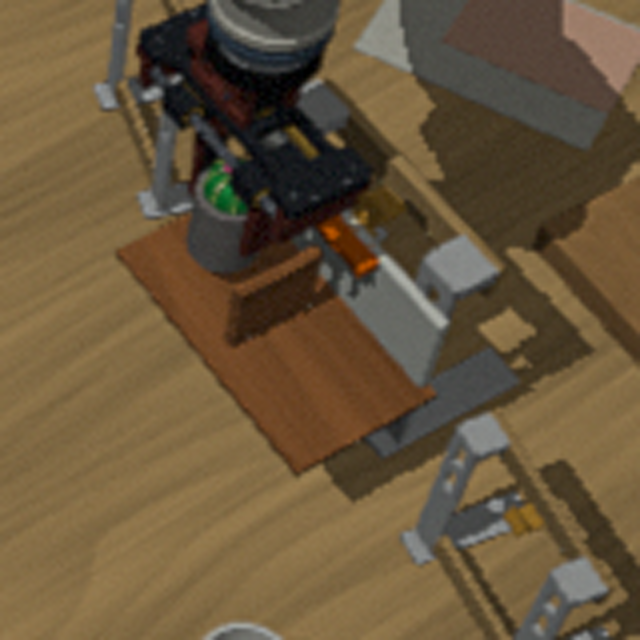

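jog_arm:
  steps:
    - {"dp": [0, 0.04, -0.08], "turn": [0, 0, 0], "claw": 0}
    - {"dp": [0, 0.08, -0.17], "turn": [0, 0, 0], "claw": 0}
    - {"dp": [0, 0.08, -0.23], "turn": [0, 0, 0], "claw": 0}
    - {"dp": [0, 0.08, -0.23], "turn": [0, 0, 0], "claw": 0}
    - {"dp": [0, 0.08, -0.23], "turn": [0, 0, 0], "claw": 0}

```text
t: 23.13
ee_pos: [512.8, 224.7, 128.5]
orientation: [-1.575, 0.061, -0.063]
ft_force: [-0.4, -0.2, -2.2]
width: 51.7
```

jog_arm:
  steps:
    - {"dp": [0, 0, -0.012], "turn": [0, 0, 0], "claw": 0}
    - {"dp": [0, 0, -0.022], "turn": [0, 0, 0], "claw": 0}
    - {"dp": [0, 0, -0.022], "turn": [0, 0, 0], "claw": 0}

```text
t: 23.38
ee_pos: [512.8, 224.7, 126.7]
orientation: [-1.575, 0.061, -0.063]
ft_force: [-1.1, 0.4, -2.2]
width: 51.6
```

jog_arm:
  steps:
    - {"dp": [0, 0, -0.01], "turn": [0, 0, 0], "claw": 0}
    - {"dp": [0, 0, -0.02], "turn": [0, 0, 0], "claw": 0}
    - {"dp": [0, 0, -0.02], "turn": [0, 0, 0], "claw": 0}

```text
t: 23.63
ee_pos: [513.0, 224.7, 125.5]
orientation: [-1.575, 0.061, -0.063]
ft_force: [-0.4, -0.4, 1.8]
width: 51.6
```

jog_arm:
  steps:
    - {"dp": [0, 0, -0.005], "turn": [0, 0, 0], "claw": 0}
    - {"dp": [0, 0, -0.012], "turn": [0, 0, 0], "claw": 0}
    - {"dp": [0, 0, -0.012], "turn": [0, 0, 0], "claw": 0}

```text
t: 23.88
ee_pos: [513.0, 224.7, 125.4]
orientation: [-1.575, 0.061, -0.063]
ft_force: [-3.4, -1.1, 7.7]
width: 51.4
```

On the board. Open and lift straight up.

jog_arm:
  steps:
    - {"dp": [0, 0, 0.006], "turn": [0, 0, 0], "claw": 0.62}
    - {"dp": [0, 0, 0.006], "turn": [0, 0, 0], "claw": 0.66}
    - {"dp": [0, 0, 0.006], "turn": [0, 0, 0], "claw": 0.7}
    - {"dp": [0, 0, 0.006], "turn": [0, 0, 0], "claw": 0.74}
    - {"dp": [0, 0, 0.006], "turn": [0, 0, 0], "claw": 0.74}

```text
t: 24.3
ee_pos: [513.0, 224.7, 125.7]
orientation: [-1.575, 0.061, -0.063]
ft_force: [0.3, 0.8, -0.5]
width: 65.1
```

jog_arm:
  steps:
    - {"dp": [0, 0, 0.1], "turn": [0, 0, 0], "claw": 0.74}
    - {"dp": [0, 0, 0.3], "turn": [0, 0, 0], "claw": 0.74}
    - {"dp": [0, 0, 0.6], "turn": [0, 0, 0], "claw": 0.74}
    - {"dp": [0, 0, 1], "turn": [0, 0, 0], "claw": 0.74}
    - {"dp": [0, 0, 1], "turn": [0, 0, 0], "claw": 0.74}

```text
t: 24.72
ee_pos: [516.1, 226.0, 211.6]
orientation: [-1.571, 0.054, -0.07]
ft_force: [1.0, 0.3, 0.4]
width: 65.3
```

jog_arm:
  steps:
    - {"dp": [0, -0.2, 0.4], "turn": [0, 0, 0], "claw": 0.8}
    - {"dp": [0, -0.6, 0.4], "turn": [0, 0, 0], "claw": 0.8}
    - {"dp": [0, -1, 0.4], "turn": [0, 0, 0], "claw": 0.8}
    - {"dp": [0, -1, 0.4], "turn": [0, 0, 0], "claw": 0.8}
    - {"dp": [0, -1, 0.4], "turn": [0, 0, 0], "claw": 0.8}

```text
t: 25.13
ee_pos: [516.1, 144.9, 243.9]
orientation: [-1.571, 0.056, -0.072]
ft_force: [0.1, 0.5, 0.5]
width: 69.9
```

Run:
```python
from pit import *
st()
np.set_printoptions(suppress=True)
i,P=cam('wrist');save(i,'w20.png',1.25)
p=P.reshape(-1,3);x=np.array([.0686,.9976]);y=np.array([-.9976,.0686]);d=p[:,:2]-[574.66,279.98]
L=np.c_[d@x,d@y,p[:,2]];ok=np.isfinite(L[:,0])
pc=lambda a:np.percentile(a,[0.2,1,50,99,99.8]).round(1) if len(a) else None
led=ok&(L[:,2]>166)&(L[:,2]<175)&(L[:,0]>-27)&(L[:,0]<-3)&(np.abs(L[:,1]+3)<30)
print('ledge pitch',np.polyfit(L[led,0],L[led,2],1),pc(L[led,2]))
b=ok&(L[:,2]>88)&(L[:,2]<105)&(L[:,0]<-35)&(L[:,0]>-118)&(L[:,1]<-20)&(L[:,1]>-105)
if b.sum()>50: print('board',b.sum(),np.polyfit(L[b,0],L[b,2],1))
for a in range(-3,14):
    k=ok&(np.abs(L[:,1])<8)&(L[:,0]>a)&(L[:,0]<a+1)&(L[:,2]>150)
    if k.sum(): print(a,k.sum(),np.median(L[k,2]).round(1),end=' | ')
c=ok&(L[:,2]>145)&(L[:,2]<162)&(np.abs(L[:,1]-58)<35)&(np.abs(L[:,0]+60)<34)
if c.sum()>20: print('\npot rim',cv2.minEnclosingCircle(L[c][:,:2].astype(np.float32)),L[c,2].max())
g=ok&(L[:,0]>1)&(L[:,0]<4)&(L[:,2]>155)&(np.abs(L[:,1])<25); print('tab y',pc(L[g,1]))
i,P=cam('scene'); save(i,'s20.png',1.25); save(i[100:260,330:490],'s20c.png',4)
i,P=cam('top'); save(i,'t20.png',1.25)
```

```text
t 25.133
qpos [ 0.254  0.263  1.813 -0.005  1.056  0.337]
ee_pos [516.108 144.918 243.914]
orientation [-1.571  0.056 -0.072]
ft_force [0.078 0.506 0.476]
moment [-0.066  0.084 -0.035]
width 69.895
ledge pitch [  0.03291756 170.69833293] [166.6 167.7 170.2 172.  172.4]
board 7385 [ 0.0250729  98.51516801]
-3 23 170.2 | -2 5 166.3 | -1 33 165.5 | 0 39 165.6 | 1 40 165.9 | 2 37 165.5 | 3 38 165.5 | 4 94 168.4 | 5 60 171.6 | 6 60 173.3 | 7 25 173.8 | 
pot rim ((-60.87354278564453, 57.47728729248047), 25.904193878173828) 161.97602444106806
tab y [-15.1 -14.8  -2.8   9.    9.2]
```

View pics/w20.png

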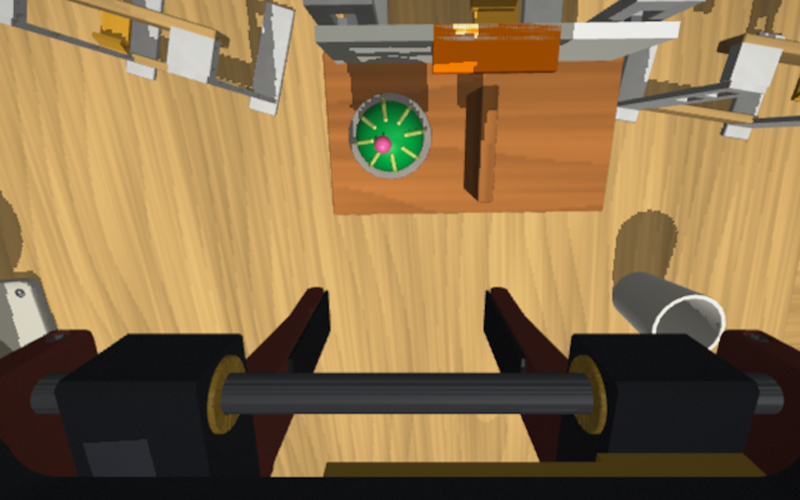

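View pics/s20c.png

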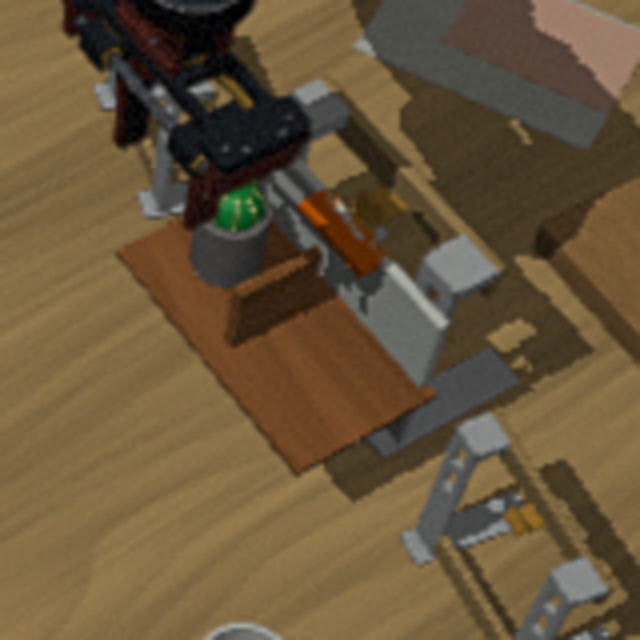

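View pics/t20.png

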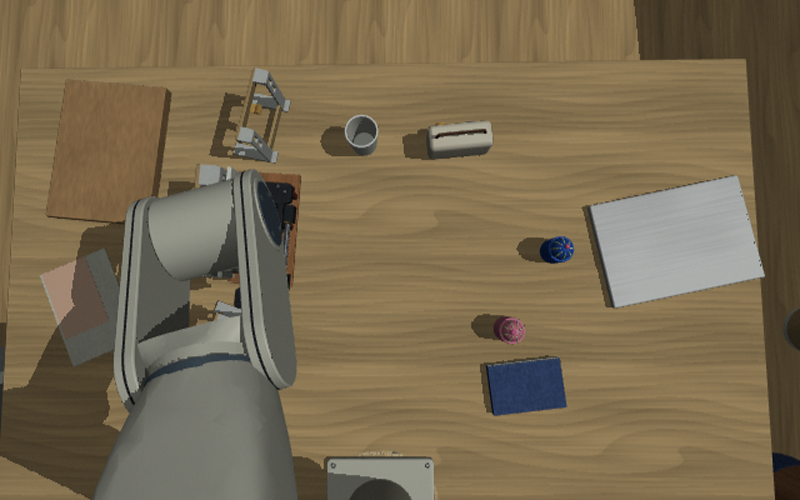

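Everything checks out (shelf home, catch tip at x≈5 over the tab, cactus upright at shelf ≈(-60, 60), bystanders unmoved). Handing in.

```bash
python3 -c "
from workcell import ctrl
print(ctrl.close_job())"
```

```text
the job is handed in; nothing more can be done
None
```

The shelf hangs on the large white stand with the brass catch snapped out over it, and the green cactus stands upright on the board, on the robot's side of the divider. I handed the job in at about 25 s of robot time; no verdict is reported.

**How it went:** The claws went into the slots with the shelf held by its divider. On the way down the catch pushed back and the shelf tilted in the grip, twice. I levelled it once, lowered it to about 10 mm above home and let go; it hung by its claws. I then pressed on the ledge with the closed fingers. It needed about 6 N, then reached a hard stop at home height, which I loaded to about 18 N.

**Last checks, by wrist camera (calibration good to about 2 mm):**

| Check | Measured | Limit |
|---|---|---|
| Shelf height | about at the seat | 3 mm below to 2.5 mm above |
| Shelf sideways | about 3 mm off centre | 6 mm |
| Shelf tilt (nose down) | 0.025 rad on the board, 0.033 on the ledge | 0.05 rad |
| Catch tip | about 5 mm behind the front plane, over the tab (that is its "out" position) | within 1.5 mm of out |
| Cactus on the board | about x -60, y +60 mm in the shelf frame | x -102 to -25, y within 92 |

- **Bystanders:** cup, radio and notebook look unmoved in the top view.
- **Gripper:** clear of everything, with no contact force.
- **What disagreed:** the two tilt readings differ slightly, and the ledge one is the noisier. One earlier tilt fit had the wrong sign because it included points on the uprights; I caught that from the height profile before levelling.

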